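Stock the kiln-supplies tray

TASK

Stock the long wooden tray on the bench: slide its follower block back, then stand all the cone cartons in it in one row with their narrow 42 mm sides along the tray, starting in the far left corner - push the first one hard into that corner before the next goes in, each later one tight against the one before and against the far long wall - and slide the follower up snug against the last carton. After that, tip the kiln posts out of the beaker into the tray space behind the follower, so that all of them end up there, and stand the empty beaker upright on the bench again; leave the wooden rib, the spatula and the test tile where they lie.

Things in the scene. Friction and masses are not known exactly. Their poses are not given: they have to be found in the camera images.
- tray_corner (a point): Inner far left corner of the tray, at the top of its floor (8 mm above the bench). x points out through the far long wall (away from the robot), y out through the left end wall, z up. The inside of the tray spans x from -100 mm (near wall) to 0 and y from -310 mm (right end wall) to 0.
- tray: Long wooden tray fixed to the bench, lying across in front of the robot (turned up to 0.12 rad). Inside 100 mm (x, away from the robot) by 310 mm (y, to the left), floor 8 mm thick, walls 9 mm thick; the long walls end 52 mm, the end walls 58 mm above the bench. Origin: centre of its underside.
- tray_bay (a point): A fixed point of the tray floor, in the middle of its width, 250 mm from the left end wall (60 mm from the right one): the part behind the follower whatever the number of cartons. Axes as tray_corner.
- follower (a joint): Position of the follower block, in m: the distance from the left end wall to the block's front (left) face, 0 to 0.26. It slides along the tray in grooves, with about 1.5 N of friction, and stays where it is left.
- follower_face (a point): Middle of the follower's front (left) face, at the tray floor; axes as tray_corner. The follower is a wooden plate across the tray, 14 mm thick (y = 0 to -14 mm here), its top 86 mm above the tray floor. On its back is a round knob 26 mm across, axis along y, 66 mm above the tray floor, from y = -14 to -38 mm (thinner at the neck).
- carton_1: folding carton of firing cones, cardboard, a plain upright box 42 x 66 mm and 90 mm high (a thin tuck flap on top reaches 95 mm), about 0.2 kg (centre of mass 30 mm above its underside), friction about 0.28. Origin: centre of its underside; x across the 42 mm width, y along the 66 mm depth, z up. Stands loose on the bench at the start; absent in some starts.
- carton_2: folding carton of firing cones, cardboard, a plain upright box 42 x 66 mm and 90 mm high (a thin tuck flap on top reaches 95 mm), about 0.2 kg (centre of mass 30 mm above its underside), friction about 0.28. Origin: centre of its underside; x across the 42 mm width, y along the 66 mm depth, z up. Stands loose on the bench at the start; absent in some starts.
- carton_3: folding carton of firing cones, cardboard, a plain upright box 42 x 66 mm and 90 mm high (a thin tuck flap on top reaches 95 mm), about 0.2 kg (centre of mass 30 mm above its underside), friction about 0.28. Origin: centre of its underside; x across the 42 mm width, y along the 66 mm depth, z up. Stands loose on the bench at the start; absent in some starts.
- carton_4: folding carton of firing cones, cardboard, a plain upright box 42 x 66 mm and 90 mm high (a thin tuck flap on top reaches 95 mm), about 0.2 kg (centre of mass 30 mm above its underside), friction about 0.28. Origin: centre of its underside; x across the 42 mm width, y along the 66 mm depth, z up. Stands loose on the bench at the start; absent in some starts.
- beaker: Plain plastic beaker, 86 mm high, outside 56 mm across at the foot and 72 mm at the rim, walls about 4 mm, 50 g; holds the posts at the start. z up along its axis; origin on its underside; the axis passes through x = -1.5, y = 5 mm. Its handle stands out towards +x, -y (50 degrees right of +x), at most 20 mm from the wall, 19 to 73 mm above the foot.
- beaker_mid (a point): Point on the beaker's axis 40 mm above its foot, where it is about 64 mm across; axes as the beaker.
- post_1: short square kiln post, unglazed pale ceramic, 17 x 17 x 50 mm, about 30 g, smooth (friction about 0.28). Origin: its middle; z along its length. Starts upright in the beaker.
- post_2: short square kiln post, unglazed pale ceramic, 17 x 17 x 50 mm, about 30 g, smooth (friction about 0.28). Origin: its middle; z along its length. Starts upright in the beaker.
- post_3: short square kiln post, unglazed pale ceramic, 17 x 17 x 50 mm, about 30 g, smooth (friction about 0.28). Origin: its middle; z along its length. Starts upright in the beaker.
- rib: flat half-moon throwing rib of wood, 68 x 90 x 9 mm, lying on the bench beyond the tray; leave alone. Origin: centre of its underside.
- spatula: flat wooden spatula, 50 x 201 x 8 mm, lying on the bench beyond the tray; leave alone. Origin: centre of its underside.
- tile: brown glaze test tile, 78 x 57 x 10 mm, lying on the bench beyond the right part of the tray; leave alone. Origin: centre of its underside.
Mind the look-alikes: they are no part of the job. What is shaped like the carton_3 but yellow is not meant.

How it is judged (in metres and radians):
On the way, in this order (a step that is already met when the one before it is completed fails the run):
1. the first carton stands hard in the far left corner of the tray, before any other is in the tray (((z of carton_1 in the frame of tray_corner between -0.004 and 0.005 m and angle between carton_1's own z axis and vertical below 0.05 rad and x of carton_1 in the frame of tray_corner above -0.037 m and angle between the x axis of carton_1 and the y axis of tray_corner, either way round below 0.06 rad and y of carton_1 in the frame of tray_corner between -0.024 and -0.018 m and horizontal distance between carton_1 and carton_2 above 0.27 m and horizontal distance between carton_1 and carton_3 above 0.27 m and horizontal distance between carton_1 and carton_4 above 0.27 m) or (z of carton_2 in the frame of tray_corner between -0.004 and 0.005 m and angle between carton_2's own z axis and vertical below 0.05 rad and x of carton_2 in the frame of tray_corner above -0.037 m and angle between the x axis of carton_2 and the y axis of tray_corner, either way round below 0.06 rad and y of carton_2 in the frame of tray_corner between -0.024 and -0.018 m and horizontal distance between carton_2 and carton_1 above 0.27 m and horizontal distance between carton_2 and carton_3 above 0.27 m and horizontal distance between carton_2 and carton_4 above 0.27 m) or (z of carton_3 in the frame of tray_corner between -0.004 and 0.005 m and angle between carton_3's own z axis and vertical below 0.05 rad and x of carton_3 in the frame of tray_corner above -0.037 m and angle between the x axis of carton_3 and the y axis of tray_corner, either way round below 0.06 rad and y of carton_3 in the frame of tray_corner between -0.024 and -0.018 m and horizontal distance between carton_3 and carton_1 above 0.27 m and horizontal distance between carton_3 and carton_2 above 0.27 m and horizontal distance between carton_3 and carton_4 above 0.27 m) or (z of carton_4 in the frame of tray_corner between -0.004 and 0.005 m and angle between carton_4's own z axis and vertical below 0.05 rad and x of carton_4 in the frame of tray_corner above -0.037 m and angle between the x axis of carton_4 and the y axis of tray_corner, either way round below 0.06 rad and y of carton_4 in the frame of tray_corner between -0.024 and -0.018 m and horizontal distance between carton_4 and carton_1 above 0.27 m and horizontal distance between carton_4 and carton_2 above 0.27 m and horizontal distance between carton_4 and carton_3 above 0.27 m))), for 0.2 s.
2. all cartons stand in one tight row from that corner, and the follower is up against the last one (z of carton_1 in the frame of tray_corner between -0.004 and 0.005 m and angle between each of carton_1, carton_2, carton_3, carton_4's own z axis and vertical below 0.05 rad and x of each of carton_1, carton_2, carton_3, carton_4 in the frame of tray_corner above -0.037 m and angle between the x axis of each of carton_1, carton_2, carton_3, carton_4 and the y axis of tray_corner, either way round below 0.06 rad and (y of carton_1 in the frame of tray_corner between -0.024 and -0.018 m or y of carton_1 in the frame of tray_corner between -0.069 and -0.06 m or y of carton_1 in the frame of tray_corner between -0.114 and -0.102 m or y of carton_1 in the frame of tray_corner between -0.159 and -0.144 m) and (horizontal distance between carton_1 and carton_2 below 0.046 m or horizontal distance between carton_1 and carton_3 below 0.046 m or horizontal distance between carton_1 and carton_4 below 0.046 m) and z of carton_2 in the frame of tray_corner between -0.004 and 0.005 m and (y of carton_2 in the frame of tray_corner between -0.024 and -0.018 m or y of carton_2 in the frame of tray_corner between -0.069 and -0.06 m or y of carton_2 in the frame of tray_corner between -0.114 and -0.102 m or y of carton_2 in the frame of tray_corner between -0.159 and -0.144 m) and (horizontal distance between carton_2 and carton_1 below 0.046 m or horizontal distance between carton_2 and carton_3 below 0.046 m or horizontal distance between carton_2 and carton_4 below 0.046 m) and z of carton_3 in the frame of tray_corner between -0.004 and 0.005 m and (y of carton_3 in the frame of tray_corner between -0.024 and -0.018 m or y of carton_3 in the frame of tray_corner between -0.069 and -0.06 m or y of carton_3 in the frame of tray_corner between -0.114 and -0.102 m or y of carton_3 in the frame of tray_corner between -0.159 and -0.144 m) and (horizontal distance between carton_3 and carton_1 below 0.046 m or horizontal distance between carton_3 and carton_2 below 0.046 m or horizontal distance between carton_3 and carton_4 below 0.046 m) and z of carton_4 in the frame of tray_corner between -0.004 and 0.005 m and (y of carton_4 in the frame of tray_corner between -0.024 and -0.018 m or y of carton_4 in the frame of tray_corner between -0.069 and -0.06 m or y of carton_4 in the frame of tray_corner between -0.114 and -0.102 m or y of carton_4 in the frame of tray_corner between -0.159 and -0.144 m) and (horizontal distance between carton_4 and carton_1 below 0.046 m or horizontal distance between carton_4 and carton_2 below 0.046 m or horizontal distance between carton_4 and carton_3 below 0.046 m) and (y of carton_1 in the frame of tray_corner between -0.024 and -0.018 m or y of carton_2 in the frame of tray_corner between -0.024 and -0.018 m or y of carton_3 in the frame of tray_corner between -0.024 and -0.018 m or y of carton_4 in the frame of tray_corner between -0.024 and -0.018 m) and y of any of carton_1, carton_2, carton_3, carton_4 in the frame of follower_face below 0.0245 m), for 0.2 s.
3. the beaker is tipped out over the right part of the tray (angle between beaker's own z axis and vertical above 1.5 rad and horizontal distance between beaker_mid and tray_bay below 0.15 m and height (world z) of beaker_mid above 0.05 m), for 0.1 s.
At the end, for the whole second after the job is handed in: Cartons upright in one row from the tray's far left corner: 42 mm sides along the tray (0.06 rad), 4 mm at most from the far wall, gaps 3 mm at most; follower within 3.5 mm of the last; every post on the tray floor behind the follower; beaker upright on the bench; all at rest (all of step 2 and y of each of post_1, post_2, post_3 in the frame of follower_face below -0.014 m and y of each of post_1, post_2, post_3 in the frame of tray_corner above -0.31 m and x of post_1 in the frame of tray_corner between -0.1 and 0 m and z of each of post_1, post_2, post_3 in the frame of tray_corner below 0.05 m and x of post_2 in the frame of tray_corner between -0.1 and 0 m and x of post_3 in the frame of tray_corner between -0.1 and 0 m and angle between beaker's own z axis and vertical below 0.06 rad and height (world z) of beaker below 0.004 m and linear speed of each of carton_1, carton_2, carton_3, carton_4, post_1, post_2, post_3, beaker below 0.02 m/s); the robot touches nothing.
It fails at once if the wooden rib is shoved more than 30 mm from its place (distance of rib from where it was at the start of the episode above 0.03 m).
It fails at once if the spatula is shoved more than 30 mm from its place (distance of spatula from where it was at the start of the episode above 0.03 m).
It fails at once if the test tile is shoved more than 30 mm from its place (distance of tile from where it was at the start of the episode above 0.03 m).
Of carton_1, carton_2, carton_3, carton_4 only 2 to 4 are there at a start; the rules pass over those that are not, and their reading is None.
At some moment in a run one of carton_1, carton_2, carton_3, carton_4 may be knocked a few centimetres aside while the robot is not near it.
It also fails if it takes over 210 s, if anything falls off the work surface, if the arm or the gripper's body presses on something with over 40 N, if the wrist force passes 120 N, or if a joint passes its speed limit or range.

ROBOT

A 6-joint arm with a two-finger parallel gripper is mounted at the origin on a cart in front of the work surface, level with it; the furniture and walls round the work are solid. World frame = base frame: x ahead of the robot, y to its left, z up, the work surface at z = 0. Lengths are in mm, angles in rad, forces in N, time in s.
With the tool pointing down it reaches from about 300 to 1000 mm from the base axis. Payload 5.1 kg.
Tool frame: the origin (TCP) lies at the very end of the fingers, on their centre line; the grasp point (between the pads) lies 19 mm behind it; z points along the fingers, y is the line along which they close (so a half turn about z gives the same grasp; the last joint's range is limited). The gripper opens to 95 mm and grips with 3 to 60 N. Pads are 20 mm wide; open, the fingers measure 119 mm over their backs; the gripper's body (75 mm by 180 mm) begins 59 mm behind the grasp point.
Start: joints at [-1.188, 0.124, 1.65, -0, 1.367, -0.083], TCP at [291.907, -580.754, 214.656] pointing down, gripper open.
Joint ranges: [-2.61, 2.61], [-1.02, 2.33], [0.03, 2.71], [-1.35, 4.49], [0.32, 2.68], [-2.91, 2.91]. Speed limits (rad/s): [2.57, 2.57, 3.14, 3.14, 3.14, 3.14].

INTERFACE

Orientations are given as a rotation vector (axis times angle).
In Python, from bench import sensors, viewer, workorder gives the robot as it stands. The module is installed in compiled form; this text tells all that it offers.
- The arm moves only by the tool move_arm, never from a script. Its argument "rows" is a list that holds one entry, the list of rows, each a list of 7 numbers: the turn, a rotation vector about the tool's x, y, z in degrees, then the shift along the tool's x, y, z in mm, then the closure, from -1 (fully open) to 1 (shut). A call has 1 to 5 rows; each row is the pose to reach, as a shift and turn from the pose commanded when the call began, along the tool's axes at that moment; what a row does not reach only later rows make up. A row lasts 1/12 s, in which the tool goes at most 41.7 mm and 7.16 degrees, less where a joint would pass 70% of its speed; a pose out of reach is approached as far as the arm can. A call with a gripper value outside its range is refused whole. The fingers move at their own pace and stop on an object; "newtons" is the grip in N (left out, the last holds). Time passes only in rows, so rows that repeat a pose let the fingers close. It gives the time, the measured TCP pose, the force, the opening and the grip force at its end, in the units of the state.
- sensors.observe(): the state, without advancing time (a new reading comes with each control period).
- viewer.grab_frame(name): name is "scene" or "top" or "wrist"; returns the picture (480x640x3 uint8, red, green, blue); there is no depth.
- viewer.camera_info(name): a dict with "K" (3x3 intrinsics, pixels), "R" (3x3) and "t" (3): a world point X has camera coordinates R X + t. Camera axes: x right, y down, z forward; pixel columns grow to the right and rows downward; lengths in mm; the calibration is good to about 2 mm. The wrist camera is an equidistant fisheye: a pixel r from the principal point sees the ray r / f radians off the axis. A picture is of the moment at which its call begins: read the wrist's pose just before it. camera_info takes no time and is no camera call; for the wrist camera it gives the pose at the moment of the call.
- workorder.finish_job(): hands the job in; it is judged then, once.
The state is a dict: "time": time; "joint_positions": joint angles; "qd": joint speeds; "joint_efforts": joint torques, N m; "eef_pos": TCP position; "ee_rot": TCP orientation; "force": force on the tool from outside, world axes, zero at the start; "wrist_torque": the same for the moment, N m; "grip_width": finger opening in mm; "finger_force": force on a finger pad.
Only numpy, scipy, OpenCV 4.12 (cv2) and the standard library are available. Lean on these libraries where they do the work, as an engineer would, in place of code of your own. Each camera call takes 0.05 s, during which the arm holds its last target. There are 200 camera calls.

## Working session

There is one attempt and no reset: what is moved stays moved. The work goes in short steps, Python scripts to look and compute and a tool call to move; the robot and the scene stay as the last step left them, time stands still between calls to the robot, and variables do not carry over. Pictures are saved under pics/ and viewed, at most 14 in all, crops included, and the job is handed in when it is done.

Besides the shell and the picture viewer there is one more tool, called after "Call:" as name(argument=value, ...) on one line, values as JSON. move_arm: Moves the arm, as the interface text tells. Its arguments: {"type":"object","properties":{"rows":{"type":"array","items":{"type":"array","items":{"type":"array","items":{"type":"number"}}}},"newtons":{"type":"number"}},"required":["rows"]}

```bash
mkdir -p pics
python3 - <<'E'
from bench import sensors, viewer
import cv2
s=sensors.observe(); print(s)
for n in("scene","top"):
    im=viewer.grab_frame(n); cv2.imwrite(f"pics/{n}0.png",im[:,:,::-1]); c=viewer.camera_info(n); print(n,c)
print(viewer.camera_info("wrist"))
E
```

```text
{'time': 0.0, 'joint_positions': array([-1.18757832e+00,  1.24524008e-01,  1.65165957e+00,  2.34436915e-05,
        1.36751535e+00, -8.26003987e-02]), 'qd': array([ 0.000224  ,  0.00028297, -0.0001103 , -0.00032407,  0.00134818,
       -0.00010715]), 'joint_efforts': array([-8.87148981e-04, -4.17600238e+01, -3.59932280e+01,  7.73660839e-02,
        4.92111978e-02, -1.64363023e-04]), 'eef_pos': array([ 291.68873018, -580.15692163,  213.38336241]), 'ee_rot': array([-3.05473870e+00, -7.24619593e-01,  4.59472423e-04]), 'force': array([-0.29151737,  0.31122822,  0.09200129]), 'wrist_torque': array([-0.080487  , -0.00856097, -0.04582554]), 'finger_force': 0.0, 'grip_width': 94.93993197529386}
scene {'K': array([[573.35269493,   0.        , 314.50027937],
       [  0.        , 573.35269493, 231.09401026],
       [  0.        ,   0.        ,   1.        ]]), 'R': array([[-0.88750306, -0.46055499,  0.01508067],
       [-0.30563965,  0.56385378, -0.76723746],
       [ 0.34485175, -0.68553484, -0.64118582]]), 't': array([ 473.3470335,  294.5550401, 1626.0717516])}
top {'K': array([[560.56154653,   0.        , 319.09242976],
       [  0.        , 560.56154653, 242.23884156],
       [  0.        ,   0.        ,   1.        ]]), 'R': array([[ 0.00546099, -0.99989497, -0.01342479],
       [-0.99518055, -0.00411984, -0.09797298],
       [ 0.09790738,  0.01389512, -0.99509852]]), 't': array([ -97.59164108,  593.88440523, 1623.81707155])}
{'K': array([[371.64829954,   0.        , 325.29418022],
       [  0.        , 371.64829954, 237.28842368],
       [  0.        ,   0.        ,   1.        ]]), 'R': array([[ 0.44975818, -0.89314762, -0.00221778],
       [-0.86145952, -0.43445405,  0.26293948],
       [-0.23580729, -0.11634866, -0.96480978]]), 't': array([-646.68235079,  -30.03654433,  390.46808097])}
```

View pics/top0.png

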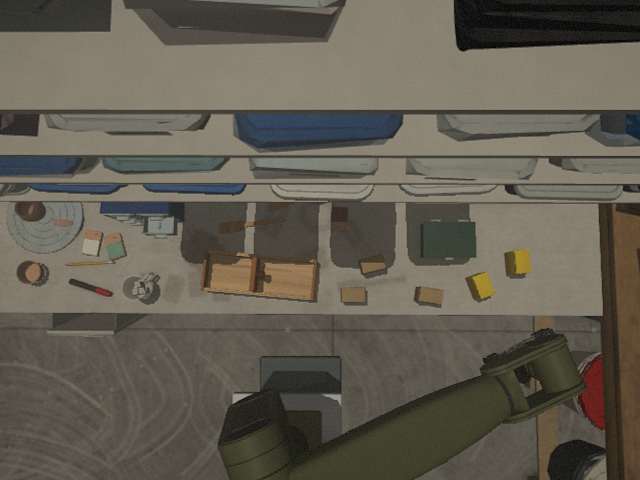

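View pics/scene0.png

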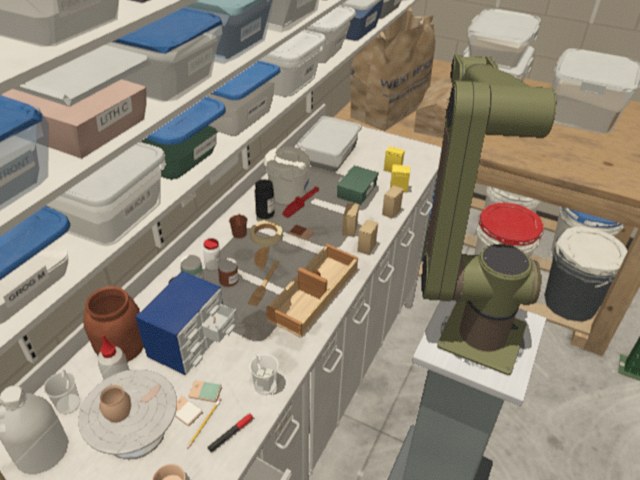

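Top view: the tray is at about (202-318, 252-300) with the follower at (253,270), and the beaker with posts is at (141,287). Cone carton candidates are brown boxes at (353,295), (373,265) and (430,296). The yellow boxes at (482,286) and (517,263) are the look-alikes, excluded by colour. The brown flat item at (340,217) is the tile. One enlarged crop will confirm this.

```bash
cat > h.py <<'E'
import numpy as np, cv2
from scipy.spatial.transform import Rotation as Ro
from bench import sensors, viewer
def ray(n,uv,c=None):
    c=c or viewer.camera_info(n); K,R,t=c["K"],c["R"],c["t"]
    uv=np.atleast_2d(np.float64(uv)); d=(uv-K[:2,2])/K[0,0]
    if n=="wrist":
        r=np.linalg.norm(d,axis=1)+1e-12; d=np.c_[d*(np.sin(r)/r)[:,None],np.cos(r)]
    else: d=np.c_[d,np.ones(len(d))]
    return -R.T@t, d@R
def on(n,uv,z,c=None):
    C,D=ray(n,uv,c); return (C+D*((z-C[2])/D[:,2])[:,None])[:,:2]
def proj(n,X,c=None):
    c=c or viewer.camera_info(n); P=np.atleast_2d(np.float64(X))@c["R"].T+c["t"]
    if n=="wrist":
        rho=np.linalg.norm(P[:,:2],axis=1)+1e-12; d=P[:,:2]*(np.arctan2(rho,P[:,2])/rho)[:,None]
    else: d=P[:,:2]/P[:,2:]
    return d*c["K"][0,0]+c["K"][:2,2]
def st():
    s=sensors.observe(); R=Ro.from_rotvec(s["ee_rot"]).as_matrix()
    print("t",round(s["time"],2),"p",s["eef_pos"].round(1),"x",R[:,0].round(3),"z",R[:,2].round(3),"q",s["joint_positions"].round(2),"F",s["force"].round(1),"w",round(s["grip_width"],1),"ff",round(s["finger_force"],1))
    return s
E
python3 - <<'E'
from h import *
im=cv2.imread("pics/top0.png")
cv2.imwrite("pics/crop0.png",cv2.resize(im[205:325,190:550],(792,264),interpolation=cv2.INTER_CUBIC)) 
cv2.imwrite("pics/crop1.png",np.vstack([cv2.resize(im[245:315,195:325],(780,420),interpolation=cv2.INTER_CUBIC)]))
for n,z,l in[("carton",90,[(353,295),(373,265),(430,296)]),("tray top",55,[(204,253),(318,262),(201,289),(316,300)]),("foll",94,[(253,256),(252,292)]),("beaker",80,[(141,287)]),("handle",45,[(155,278)]),("bench edge",0,[(400,313)]),("shelf",0,[(300,200)])]:
    print(n,on("top",l,z).round())
# shelf lower-front edge from scene: guess point (300,152)?
E
```

```text
carton [[ 440. -192.]
 [ 524. -248.]
 [ 438. -407.]]
tray top [[559. 239.]
 [534. -92.]
 [455. 245.]
 [425. -87.]]
foll [[548.  91.]
 [447.  92.]]
beaker [[459. 411.]]
handle [[486. 382.]]
bench edge [[ 388. -335.]]
shelf [[725. -36.]]
```

View pics/crop0.png

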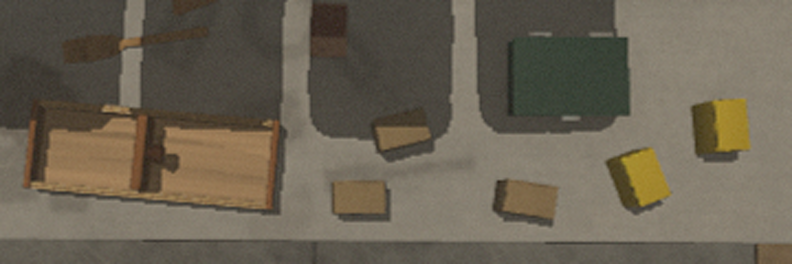

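The crop confirms three brown cartons, two yellow look-alikes, and the tray turned by about -0.075 rad. Next I check the shelf clearance, then make a first motion: turn to tray yaw and head above the tray.

Run:
```python
from h import *
C,D=ray("scene",[(163,235),(250,150),(315,105)])
for Z in range(100,700,50):
    X=on("top",[(300,203)],Z)[0,0]; k=(X-C[0])/D[:,0]; print(Z,X.round(),(C[2]+D[:,2]*k).round(),(C[1]+D[:,1]*k).round())
s=st()
```

```text
100 699.0 [417. 440. 400.] [ 439.   70. -310.]
150 691.0 [426. 450. 410.] [ 448.   83. -293.]
200 682.0 [436. 459. 420.] [ 456.   95. -276.]
250 674.0 [445. 468. 430.] [ 464.  108. -260.]
300 665.0 [455. 478. 439.] [ 472.  120. -243.]
350 657.0 [465. 487. 449.] [ 480.  132. -226.]
400 648.0 [474. 496. 459.] [ 489.  145. -210.]
450 640.0 [484. 505. 468.] [ 497.  157. -193.]
500 631.0 [493. 515. 478.] [ 505.  169. -176.]
550 623.0 [503. 524. 488.] [ 513.  182. -160.]
600 614.0 [512. 533. 498.] [ 522.  194. -143.]
650 606.0 [522. 542. 507.] [ 530.  207. -126.]
t 0.1 p [ 291.7 -580.2  213.5] x [0.893 0.449 0.   ] z [-0.001  0.002 -1.   ] q [-1.19  0.12  1.65 -0.    1.37 -0.08] F [ 0.8  0.2 -0.1] w 94.9 ff 0.0
```

Call:
move_arm(rows=[[[0, 0, -7, -20, 0, -15, -1], [0, 0, -14, -40, 0, -30, -1], [0, 0, -21, -60, 0, -45, -1], [0, 0, -28, -80, 0, -60, -1], [0, 0, -35, -100, 0, -75, -1]]])

```text
time: 0.52
eef_pos: [201.7, -625.7, 289.6]
ee_rot: [-2.691, -1.619, -0.001]
force: [-0.8, 0.1, 0.5]
grip_width: 95.2
finger_force: 0.0
```

Call:
move_arm(rows=[[[0, 0, -6, 35, -2, -2, -1], [0, 0, -12, 70, -4, -4, -1], [0, 0, -18, 105, -6, -6, -1], [0, 0, -23.6, 140, -7, -8, -1], [0, 0, -23.6, 170, -8, -10, -1]]])

```text
time: 0.93
eef_pos: [276.5, -470.2, 299.1]
ee_rot: [-2.307, -2.131, -0.001]
force: [0.4, 0.1, 0.8]
grip_width: 94.9
finger_force: 0.0
```

Run:
```python
from h import *
st()
```

```text
t 0.93 p [ 276.5 -470.2  299.1] x [0.079 0.997 0.001] z [-0.     0.001 -1.   ] q [-1.14 -0.15  1.78  0.    1.51 -1.06] F [0.4 0.1 0.8] w 94.9 ff 0.0
```

Call:
move_arm(rows=[[[0, 0, 0, 36, 12, 0, -1], [0, 0, 0, 72, 24, 0, -1], [0, 0, 0, 108, 36, 0, -1], [0, 0, 0, 144, 48, 0, -1], [0, 0, 0, 180, 60, 0, -1]]])

```text
time: 1.35
eef_pos: [350.8, -295.9, 299.2]
ee_rot: [-2.311, -2.127, -0.0]
force: [-0.0, 0.4, -0.1]
grip_width: 95.1
finger_force: 0.0
```

Call:
move_arm(rows=[[[0, 0, 0, 36, 12, 0, -1], [0, 0, 0, 72, 24, 0, -1], [0, 0, 0, 108, 36, 0, -1], [0, 0, 0, 144, 48, 0, -1], [0, 0, 0, 180, 60, 0, -1]]])

```text
time: 1.77
eef_pos: [425.4, -121.4, 299.4]
ee_rot: [2.311, 2.128, -0.0]
force: [0.9, -1.4, 0.7]
grip_width: 95.2
finger_force: 0.0
```

Call:
move_arm(rows=[[[0, 0, 0, 33, 15, 0, -1], [0, 0, 0, 66, 30, 0, -1], [0, 0, 0, 100, 46, 0, -1], [0, 0, 0, 126, 61, 0, -1], [0, 0, 0, 126, 61, 0, -1]]])

```text
time: 2.18
eef_pos: [497.7, 1.2, 298.8]
ee_rot: [-2.304, -2.133, -0.001]
force: [0.0, 0.2, 0.5]
grip_width: 94.8
finger_force: 0.0
```

Run:
```python
from h import *
st(); c=viewer.camera_info("wrist"); np.save("w1.npy",c,allow_pickle=True)
cv2.imwrite("pics/w1.png",viewer.grab_frame("wrist")[:,:,::-1])
print(-c["R"].T@c["t"])
```

```text
t 2.18 p [497.7   1.2 298.8] x [0.077 0.997 0.002] z [-0.001  0.002 -1.   ] q [-0.11 -0.26  1.87  0.    1.53 -0.03] F [0.  0.2 0.5] w 94.8 ff 0.0
[502.36160277  76.95765179 468.57247134]
```

View pics/w1.png

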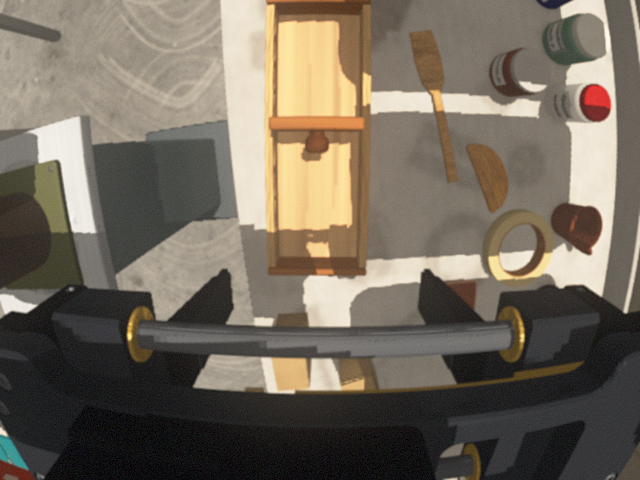

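Wrist view: tray from (270-370, 0) to (268-366, 272), follower at v≈123, knob at (317,142). The spatula is at (430,100), the rib at (488,178) and the tile at (460,293). Now a precise tray fit from edges.

Run:
```python
from h import *
c=np.load("w1.npy",allow_pickle=True).item(); im=cv2.imread("pics/w1.png").astype(int)
for v in (30,70,170,230):
    print(v,[tuple(im[v,u]) [0:3:2] for u in range(258,292,2)],"|",[tuple(im[v,u])[0:3:2] for u in range(348,380,2)])
for u in (300,340):
    print(u,[(v,im[v,u,0],im[v,u,2]) for v in list(range(0,14,2))+list(range(110,134,2))+list(range(250,282,2))])
p=lambda uv,z:on("wrist",uv,z,c).round(1).tolist()
print("far outer",p([(370,30),(370,70),(368,170),(367,230)],52)); print("near outer",p([(266,30),(266,70),(267,170),(267,230)],52))
print("right end outer top",p([(269,274),(365,273)],58)); print("knob",p([(317,150)],74)); print("foll front top",p([(300,116),(340,117)],94))
```

```text
30 [(np.int64(198), np.int64(230)), (np.int64(195), np.int64(229)), (np.int64(191), np.int64(228)), (np.int64(182), np.int64(221)), (np.int64(151), np.int64(246)), (np.int64(141), np.int64(250)), (np.int64(142), np.int64(248)), (np.int64(129), np.int64(243)), (np.int64(98), np.int64(190)), (np.int64(82), np.int64(154)), (np.int64(118), np.int64(223)), (np.int64(156), np.int64(252)), (np.int64(151), np.int64(250)), (np.int64(158), np.int64(251)), (np.int64(164), np.int64(253)), (np.int64(162), np.int64(253)), (np.int64(161), np.int64(253))] | [(np.int64(73), np.int64(133)), (np.int64(73), np.int64(139)), (np.int64(73), np.int64(134)), (np.int64(71), np.int64(134)), (np.int64(75), np.int64(136)), (np.int64(72), np.int64(136)), (np.int64(56), np.int64(109)), (np.int64(57), np.int64(111)), (np.int64(68), np.int64(133)), (np.int64(65), np.int64(130)), (np.int64(70), np.int64(140)), (np.int64(69), np.int64(128)), (np.int64(82), np.int64(105)), (np.int64(79), np.int64(101)), (np.int64(80), np.int64(107)), (np.int64(81), np.int64(102))]
70 [(np.int64(198), np.int64(231)), (np.int64(193), np.
[... 5163 characters left out ...]
58, np.int64(52), np.int64(104)), (260, np.int64(53), np.int64(102)), (262, np.int64(47), np.int64(101)), (264, np.int64(48), np.int64(100)), (266, np.int64(50), np.int64(102)), (268, np.int64(44), np.int64(97)), (270, np.int64(54), np.int64(114)), (272, np.int64(50), np.int64(112)), (274, np.int64(61), np.int64(115)), (276, np.int64(99), np.int64(124)), (278, np.int64(147), np.int64(176)), (280, np.int64(203), np.int64(233))]
far outer [[561.8, 199.6], [557.8, 151.9], [547.6, 38.7], [542.7, -30.7]]
near outer [[445.9, 209.3], [442.8, 161.4], [434.3, 47.7], [426.8, -21.8]]
right end outer top [[423.7, -74.1], [537.5, -81.3]]
knob [[492.8, 65.8]]
foll front top [[479.1, 102.0], [518.7, 97.9]]
```

Run:
```python
from h import *
c=np.load("w1.npy",allow_pickle=True).item(); im=cv2.imread("pics/w1.png").astype(int)
p=lambda uv,z:on("wrist",uv,z,c).round(1).tolist()
print("right outer58",p([(300,275.5),(340,275.5)],58),"inner58",p([(300,269),(340,269)],58),"inner8",p([(300,257),(340,257)],8))
print("left: inner top58",p([(300,1),(340,1)],58),"inner floor 8",p([(300,8),(340,8)],8))
t=cv2.imread("pics/top0.png").astype(int)
for v in(270,280): print(v,[(u,t[v,u,2]) for u in range(198,216)],[(u,t[v,u,2]) for u in range(308,324)])
for u in(300,340): print([(v,im[v,u,2]) for v in range(0,40,2)])
print(on("top",[(202,270),(318.5,280)],58))
```

```text
right outer58 [[460.5, -78.5], [507.7, -82.1]] inner58 [[461.3, -70.4], [508.2, -73.9]] inner8 [[457.9, -71.7], [510.0, -75.6]]
left: inner top58 [[486.7, 238.7], [530.8, 235.1]] inner floor 8 [[484.1, 248.5], [533.5, 244.4]]
270 [(198, np.int64(110)), (199, np.int64(107)), (200, np.int64(110)), (201, np.int64(110)), (202, np.int64(118)), (203, np.int64(120)), (204, np.int64(111)), (205, np.int64(79)), (206, np.int64(58)), (207, np.int64(55)), (208, np.int64(59)), (209, np.int64(70)), (210, np.int64(76)), (211, np.int64(74)), (212, np.int64(111)), (213, np.int64(143)), (214, np.int64(142)), (215, np.int64(143))] [(308, np.int64(157)), (309, np.int64(153)), (310, np.int64(154)), (311, np.int64(155)), (312, np.int64(140)), (313, np.int64(117)), (314, np.int64(123)), (315, np.int64(110)), (316, np.int64(71)), (317, np.int64(66)), (318, np.int64(69)), (319, np.int64(100)), (320, np.int64(129)), (321, np.int64(126)), (322, np.int64(129)), (323, np.int64(130))]
280 [(198, np.int64(119)), (199, np.int64(118)), (200, np.int64(110)), (201, np.int64(110)), (202, np.int64(125)), (203, np.int64(
[... 795 characters left out ...]
(18, np.int64(140)), (20, np.int64(147)), (22, np.int64(228)), (24, np.int64(249)), (26, np.int64(249)), (28, np.int64(249)), (30, np.int64(249)), (32, np.int64(248)), (34, np.int64(248)), (36, np.int64(249)), (38, np.int64(249))]
[(0, np.int64(176)), (2, np.int64(109)), (4, np.int64(87)), (6, np.int64(92)), (8, np.int64(89)), (10, np.int64(90)), (12, np.int64(90)), (14, np.int64(107)), (16, np.int64(131)), (18, np.int64(133)), (20, np.int64(130)), (22, np.int64(138)), (24, np.int64(136)), (26, np.int64(136)), (28, np.int64(136)), (30, np.int64(138)), (32, np.int64(139)), (34, np.int64(139)), (36, np.int64(143)), (38, np.int64(142))]
[[509.46082807 242.69469612]
 [482.3234559  -94.04252948]]
```

Tray fit: corner ≈ (556,233), yaw -0.08, follower at 0.137 m, knob centre ≈ (493,74.5,74). I grip the knob next.

Call:
move_arm(rows=[[[0, 0, 0, 20, -3, 30, -1], [0, 0, 0, 40, -6, 60, -1], [0, 0, 0, 60, -9, 90, -1], [0, 0, 0, 72.8, -9.9, 120, -1], [0, 0, 0, 72.8, -9.9, 150, -1]]], newtons=15)

```text
time: 2.65
eef_pos: [491.8, 71.5, 148.2]
ee_rot: [-2.31, -2.129, -0.0]
force: [0.5, -0.4, -0.5]
grip_width: 95.2
finger_force: 0.0
```

Call:
move_arm(rows=[[[0, 0, 0, 0, 0, 25, -1], [0, 0, 0, 0, 0, 50, -1], [0, 0, 0, 0, 0, 70, -1], [0, 0, 0, 0, 0, 83, -1], [0, 0, 0, 0, 0, 88, -1]]])

```text
time: 3.07
eef_pos: [490.1, 69.5, 58.7]
ee_rot: [-2.31, -2.125, 0.007]
force: [-0.6, 0.0, -0.2]
grip_width: 95.4
finger_force: 0.0
```

Run:
```python
from h import *
st()
cv2.imwrite("pics/w2.png",viewer.grab_frame("wrist")[:,:,::-1])
```

```text
t 3.07 p [490.1  69.5  58.7] x [ 0.083  0.997 -0.001] z [-0.005 -0.001 -1.   ] q [ 0.03 -0.06  2.12 -0.    1.09  0.12] F [-0.6  0.  -0.2] w 95.4 ff 0.0
```

View pics/w2.png

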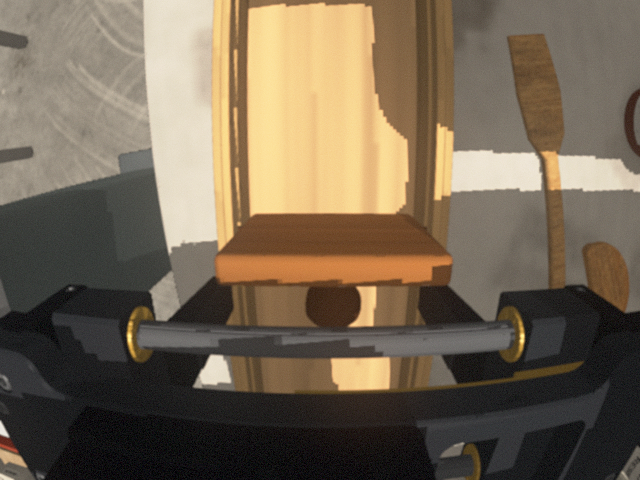

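The view shows the follower plate at v 215-283, with the knob at (333,305) between the fingers. I let it settle and close.

Call:
move_arm(rows=[[[0, 0, 0, 0, 0, 0, -1], [0, 0, 0, 0, 0, 0, 0], [0, 0, 0, 0, 0, 0, 1], [0, 0, 0, 0, 0, 0, 1], [0, 0, 0, 0, 0, 0, 1]]])

```text
time: 3.53
eef_pos: [493.2, 70.6, 62.6]
ee_rot: [2.31, 2.127, 0.002]
force: [0.4, -0.1, -0.3]
grip_width: 73.8
finger_force: 0.0
```

Call:
move_arm(rows=[[[0, 0, 0, 0, 0, 0, 1], [0, 0, 0, 0, 0, 0, 1], [0, 0, 0, 0, 0, 0, 1]]])

```text
time: 3.78
eef_pos: [492.6, 70.7, 61.8]
ee_rot: [2.311, 2.128, 0.0]
force: [0.5, 0.3, -0.1]
grip_width: 53.6
finger_force: 0.0
```

Call:
move_arm(rows=[[[0, 0, 0, 0, 0, 0, 1], [0, 0, 0, 0, 0, 0, 1], [0, 0, 0, 0, 0, 0, 1], [0, 0, 0, 0, 0, 0, 1], [0, 0, 0, 0, 0, 0, 1]]])

```text
time: 4.2
eef_pos: [493.6, 70.6, 61.7]
ee_rot: [2.309, 2.127, 0.003]
force: [5.2, -0.7, -4.4]
grip_width: 24.9
finger_force: 15.0
```

Call:
move_arm(rows=[[[0, 0, 0, -3, 0, 0, 1], [0, 0, 0, -12, 0, 0, 1], [0, 0, 0, -24, 0, 0, 1], [0, 0, 0, -36, 0, 0, 1], [0, 0, 0, -48, 0, 0, 1]]])

```text
time: 4.62
eef_pos: [489.5, 22.7, 61.7]
ee_rot: [2.31, 2.128, 0.004]
force: [4.8, 1.3, -4.5]
grip_width: 24.5
finger_force: 15.0
```

Call:
move_arm(rows=[[[0, 0, 0, -12, 0, 0, 1], [0, 0, 0, -24, 0, 0, 1], [0, 0, 0, -36, 0, 0, 1], [0, 0, 0, -45, 0, 0, 1], [0, 0, 0, -48, 0, 0, 1]]])

```text
time: 5.03
eef_pos: [485.4, -25.8, 61.7]
ee_rot: [2.311, 2.126, 0.003]
force: [4.8, 1.3, -4.7]
grip_width: 25.3
finger_force: 15.0
```

Call:
move_arm(rows=[[[0, 0, 0, 0, 0, 0, 1], [0, 0, 0, 0, 0, 0, -1], [0, 0, 0, 0, 0, 0, -1], [0, 0, 0, 0, 0, 0, -1], [0, 0, 0, 0, 0, 0, -1]]])

```text
time: 5.45
eef_pos: [484.3, -24.8, 61.6]
ee_rot: [-2.31, -2.128, 0.001]
force: [0.3, 0.7, -0.6]
grip_width: 45.7
finger_force: 0.0
```

Call:
move_arm(rows=[[[0, 0, 0, 0, 0, -40, -1], [0, 0, 0, 0, 0, -80, -1], [0, 0, 0, 0, 0, -120, -1], [0, 0, 0, 0, 0, -160, -1], [0, 0, 0, 0, 0, -190, -1]]])

```text
time: 5.87
eef_pos: [485.1, -24.9, 255.7]
ee_rot: [2.309, 2.127, 0.003]
force: [0.6, 0.2, 1.0]
grip_width: 79.3
finger_force: 0.0
```

Call:
move_arm(rows=[[[0, 0, 0, -40, 0, 0, -1], [0, 0, 0, -80, 0, 0, -1], [0, 0, 0, -120, 0, 0, -1], [0, 0, 0, -160, 0, 0, -1], [0, 0, 0, -200, 0, 0, -1]]])

```text
time: 6.28
eef_pos: [467.7, -225.7, 251.9]
ee_rot: [2.31, 2.129, 0.0]
force: [0.6, 0.2, 0.3]
grip_width: 94.7
finger_force: 0.0
```

Call:
move_arm(rows=[[[0, 0, 0, -40, 0, 0, -1], [0, 0, 0, -80, 0, 0, -1], [0, 0, 0, -100, 0, 0, -1], [0, 0, 0, -100, 0, 0, -1]]])

```text
time: 6.62
eef_pos: [459.0, -327.3, 251.1]
ee_rot: [-2.315, -2.123, 0.002]
force: [-0.3, 0.3, 0.4]
grip_width: 95.5
finger_force: 0.0
```

Run:
```python
from h import *
st(); np.save("w3.npy",viewer.camera_info("wrist"),allow_pickle=True)
cv2.imwrite("pics/w3.png",viewer.grab_frame("wrist")[:,:,::-1])
```

```text
t 6.62 p [ 459.  -327.3  251.1] x [ 0.086  0.996 -0.   ] z [-0.001 -0.    -1.   ] q [-0.71 -0.09  1.8  -0.    1.43 -0.63] F [-0.3  0.3  0.4] w 95.5 ff 0.0
```

View pics/w3.png

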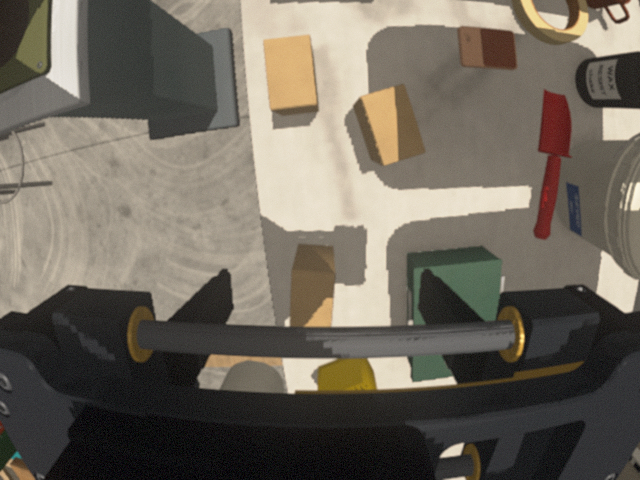

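Run:
```python
from h import *
im=cv2.imread("pics/w3.png")
cv2.imwrite("pics/c3.png",cv2.resize(im[25:175,250:440],(760,600),interpolation=cv2.INTER_LANCZOS4))
```

```text
(no output)
```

View pics/c3.png

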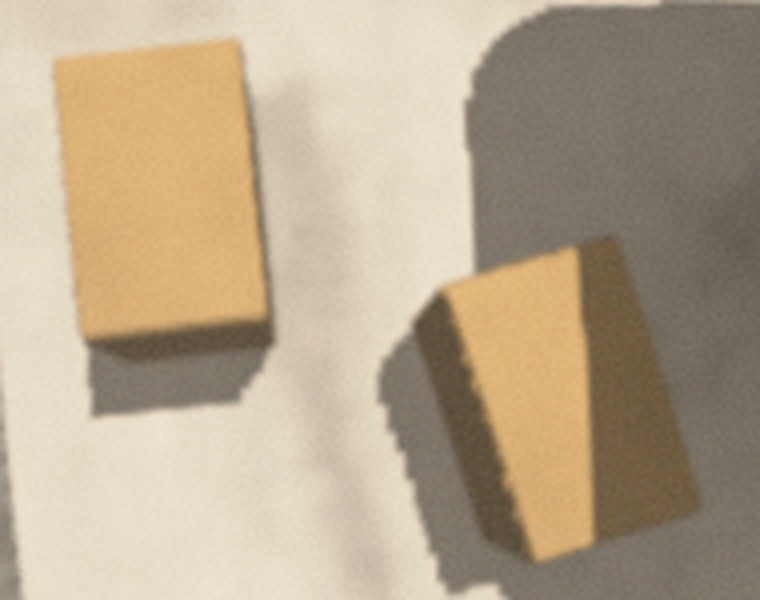

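The crop shows carton A's top face with corners at (55,60), (240,42), (268,318), (82,338), and B's at (443,290), (615,237), (700,510), (535,562), with a shadow across B's top. These are cone-carton brown, not yellow.

```bash
cat >> h.py <<'E'
def rect(P):
    P=np.array(P); c=P.mean(0); e1=(P[2]+P[3]-P[0]-P[1])/2; e2=(P[1]+P[2]-P[0]-P[3])/2
    L,S=(e1,e2) if np.hypot(*e1)>np.hypot(*e2) else (e2,e1)
    print("c",c.round(1),"long",np.hypot(*L).round(1),"ang",np.degrees(np.arctan2(L[1],L[0])).round(1),"short",np.hypot(*S).round(1),"ang",np.degrees(np.arctan2(S[1],S[0])).round(1))
E
python3 - <<'E'
from h import *
c=np.load("w3.npy",allow_pickle=True).item()
for Q in([(55,60),(240,42),(268,318),(82,338)],[(443,290),(615,237),(700,510),(535,562)]):
    rect(on("wrist",np.array(Q)/4+[249.6,24.6],91,c))
rect(on("wrist",[(296,246),(333,246),(333,262),(296,262)],91,c))
E
```

```text
c [ 438.5 -188.3] long 64.4 ang -89.3 short 41.1 ang -0.5
c [ 525.5 -243.2] long 64.2 ang -76.0 short 40.3 ang 14.3
c [ 445.2 -356.4] long 34.6 ang -4.9 short 15.7 ang -95.4
```

Call:
move_arm(rows=[[[0, 0, 7, 28, -6.5, 10, -1], [0, 0, 14, 56, -13, 20, -1], [0, 0, 21, 84, -19.5, 30, -1], [0, 0, 28, 112, -26, 40, -1], [0, 0, 35, 136.7, -32.4, 50, -1]]], newtons=20)

```text
time: 7.08
eef_pos: [438.4, -182.0, 201.1]
ee_rot: [-2.846, -1.328, -0.0]
force: [0.4, 0.7, 0.8]
grip_width: 95.1
finger_force: 0.0
```

Call:
move_arm(rows=[[[0, 0, 7, 0, 0, 5, -1], [0, 0, 14, 0, 0, 10, -1], [0, 0, 21, 0, 0, 15, -1], [0, 0, 28, 0, 0, 20, -1], [0, 0, 35, 0, 0, 25, -1]]])

```text
time: 7.5
eef_pos: [438.8, -183.3, 176.5]
ee_rot: [-3.114, -0.412, -0.0]
force: [-0.4, 0.1, 0.4]
grip_width: 95.2
finger_force: 0.0
```

Call:
move_arm(rows=[[[0, 0, 7, 0, 0, 5, -1], [0, 0, 14, 0, 0, 10, -1], [0, 0, 14.5, 0, 0, 15, -1], [0, 0, 14.5, 0, 0, 20, -1], [0, 0, 14.5, 0, 0, 20, -1]]])

```text
time: 7.92
eef_pos: [438.3, -183.9, 155.4]
ee_rot: [-3.14, -0.027, 0.003]
force: [-0.3, 0.1, -0.1]
grip_width: 95.3
finger_force: 0.0
```

Run:
```python
from h import *
st()
```

```text
t 7.92 p [ 438.3 -183.9  155.4] x [ 1.     0.017 -0.002] z [-0.002  0.001 -1.   ] q [-0.51 -0.23  2.09  0.    1.28  1.04] F [-0.3  0.1 -0.1] w 95.3 ff 0.0
```

Call:
move_arm(rows=[[[0, 0, 0, 0, 4.4, 20, -1], [0, 0, 0, 0, 4.4, 50, -1], [0, 0, 0, 0, 4.4, 80, -1], [0, 0, 0, 0, 4.4, 100, -1], [0, 0, 0, 0, 4.4, 101, 0.5]]])

```text
time: 8.33
eef_pos: [435.7, -187.4, 51.1]
ee_rot: [-3.137, -0.025, 0.012]
force: [-0.4, 0.7, -0.6]
grip_width: 92.5
finger_force: 0.0
```

Call:
move_arm(rows=[[[0, 0, 0, 0, 0, 0, 1], [0, 0, 0, 0, 0, 0, 1], [0, 0, 0, 0, 0, 0, 1], [0, 0, 0, 0, 0, 0, 1], [0, 0, 0, 0, 0, 0, 1]]])

```text
time: 8.75
eef_pos: [440.4, -190.2, 57.6]
ee_rot: [3.14, 0.022, 0.005]
force: [-0.2, -0.0, 3.3]
grip_width: 66.2
finger_force: 20.0
```

Run:
```python
from h import *
st()
```

```text
t 8.75 p [ 440.4 -190.2   57.6] x [1.    0.014 0.003] z [ 0.003 -0.002 -1.   ] q [-0.52 -0.1   2.16  0.    1.08  1.04] F [-0.2 -0.   3.3] w 66.2 ff 20.0
```

Call:
move_arm(rows=[[[0, 0, 0, 0, 0, -15, 1], [0, 0, 0, 0, 0, -40, 1], [0, 0, 0, 0, 0, -70, 1], [0, 0, 0, 0, 0, -100, 1], [0, 0, 0, 0, 0, -125, 1]]])

```text
time: 9.17
eef_pos: [439.2, -189.6, 182.9]
ee_rot: [3.141, 0.022, 0.002]
force: [0.1, -0.9, -1.7]
grip_width: 66.1
finger_force: 20.0
```

Call:
move_arm(rows=[[[0, 0, -6, 8, -35, 0, 1], [0, 0, -13, 15, -75, 0, 1], [0, 0, -20, 23, -115, 0, 1], [0, 0, -27, 30, -155, 0, 1], [0, 0, -34, 38, -195, 0, 1]]])

```text
time: 9.58
eef_pos: [474.0, 7.7, 181.0]
ee_rot: [2.995, 0.947, 0.001]
force: [0.8, -0.4, -1.9]
grip_width: 65.8
finger_force: 20.0
```

Call:
move_arm(rows=[[[0, 0, -7, 29, -28, 0, 1], [0, 0, -14, 58, -56, 0, 1], [0, 0, -21, 87, -84, 0, 1], [0, 0, -28, 116, -110, 0, 1], [0, 0, -35, 144, -136, 0, 1]]])

```text
time: 10.0
eef_pos: [514.9, 202.0, 180.9]
ee_rot: [2.57, 1.806, 0.001]
force: [-0.2, -1.2, -2.6]
grip_width: 65.6
finger_force: 20.0
```

Call:
move_arm(rows=[[[0, 0, -7, 0, 0, 0, 1], [0, 0, -14, 0, 0, 0, 1], [0, 0, -15.5, 0, 0, 0, 1], [0, 0, -15.5, 0, 0, 0, 1], [0, 0, -15.5, 0, 0, 0, 1]]])

```text
time: 10.42
eef_pos: [514.8, 199.9, 180.6]
ee_rot: [-2.312, -2.127, 0.0]
force: [-0.7, -0.3, -1.4]
grip_width: 66.1
finger_force: 20.0
```

Run:
```python
from h import *
st(); np.save("w4.npy",viewer.camera_info("wrist"),allow_pickle=True)
cv2.imwrite("pics/w4.png",viewer.grab_frame("wrist")[:,:,::-1])
```

```text
t 10.42 p [514.8 199.9 180.6] x [ 0.083  0.997 -0.   ] z [-0. -0. -1.] q [ 0.27 -0.07  1.9   0.    1.31  0.36] F [-0.7 -0.3 -1.4] w 66.1 ff 20.0
```

View pics/w4.png

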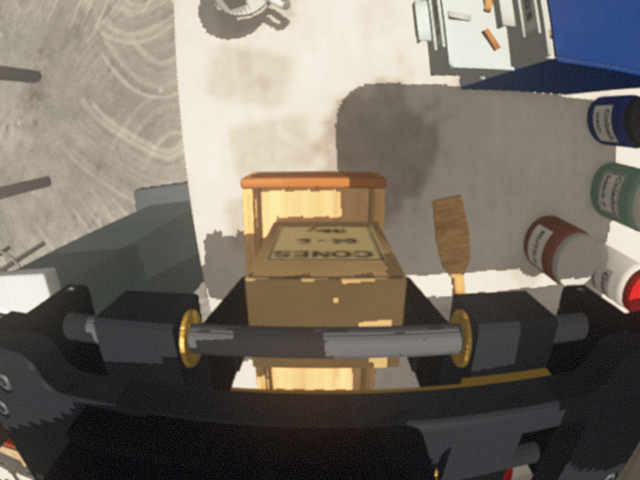

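The wrist view shows carton A held over the tray's left end: the end wall top runs from (241,180) to (386,180) and its inner edge is at v≈187. I refine the corner.

Run:
```python
from h import *
c=np.load("w4.npy",allow_pickle=True).item(); im=cv2.imread("pics/w4.png").astype(int)
for u in (270,350): print(u,[(v,im[v,u,2],im[v,u,0]) for v in range(168,194)])
for v in (177,184): print(v,[(u,im[v,u,2],im[v,u,0]) for u in list(range(236,250))+list(range(378,394))])
p=lambda uv,z:on("wrist",uv,z,c).round(1).tolist()
print("outer",p([(270,172.5),(350,172.5)],58),"inner",p([(270,187),(350,187)],58),"ends",p([(241,180),(386,180)],58))
```

```text
270 [(168, np.int64(233), np.int64(199)), (169, np.int64(234), np.int64(200)), (170, np.int64(230), np.int64(190)), (171, np.int64(204), np.int64(158)), (172, np.int64(162), np.int64(112)), (173, np.int64(136), np.int64(76)), (174, np.int64(128), np.int64(69)), (175, np.int64(133), np.int64(68)), (176, np.int64(136), np.int64(71)), (177, np.int64(160), np.int64(71)), (178, np.int64(203), np.int64(84)), (179, np.int64(229), np.int64(89)), (180, np.int64(233), np.int64(96)), (181, np.int64(236), np.int64(92)), (182, np.int64(235), np.int64(99)), (183, np.int64(229), np.int64(92)), (184, np.int64(222), np.int64(85)), (185, np.int64(216), np.int64(85)), (186, np.int64(205), np.int64(84)), (187, np.int64(179), np.int64(79)), (188, np.int64(157), np.int64(77)), (189, np.int64(163), np.int64(92)), (190, np.int64(218), np.int64(119)), (191, np.int64(253), np.int64(150)), (192, np.int64(255), np.int64(169)), (193, np.int64(254), np.int64(166))]
350 [(168, np.int64(115), np.int64(87)), (169, np.int64(118), np.int64(93)), (170, np.int64(115), np.int64(86)), (171, np.int64(114), np.int64(76)), (
[... 2387 characters left out ...]
64(90)), (378, np.int64(108), np.int64(41)), (379, np.int64(112), np.int64(41)), (380, np.int64(112), np.int64(48)), (381, np.int64(117), np.int64(51)), (382, np.int64(113), np.int64(47)), (383, np.int64(113), np.int64(46)), (384, np.int64(104), np.int64(45)), (385, np.int64(107), np.int64(55)), (386, np.int64(101), np.int64(62)), (387, np.int64(105), np.int64(79)), (388, np.int64(107), np.int64(84)), (389, np.int64(109), np.int64(87)), (390, np.int64(103), np.int64(83)), (391, np.int64(108), np.int64(85)), (392, np.int64(104), np.int64(84)), (393, np.int64(106), np.int64(86))]
outer [[474.2, 252.9], [537.2, 247.4]] inner [[473.0, 241.3], [536.4, 235.9]] ends [[450.1, 249.3], [565.5, 239.4]]
```

Call:
move_arm(rows=[[[0, 0, 0, 9.3, 1.3, 15, 1], [0, 0, 0, 9.3, 1.3, 40, 1], [0, 0, 0, 9.3, 1.3, 65, 1], [0, 0, 0, 9.3, 1.3, 85, 1], [0, 0, 0, 9.3, 1.3, 100, 1]]])

```text
time: 10.88
eef_pos: [515.9, 208.4, 78.4]
ee_rot: [-2.311, -2.126, 0.004]
force: [0.8, -0.3, -2.4]
grip_width: 65.3
finger_force: 20.0
```

Call:
move_arm(rows=[[[0, 0, 0, 0, 0, 3, 1], [0, 0, 0, 0, 0, 6, 1], [0, 0, 0, 0, 0, 9, 1], [0, 0, 0, 0, 0, 12, 1], [0, 0, 0, 0, 0, 12, 1]]])

```text
time: 11.3
eef_pos: [517.6, 209.1, 69.3]
ee_rot: [2.311, 2.128, 0.002]
force: [0.2, 0.4, -2.2]
grip_width: 65.7
finger_force: 20.0
```

Run:
```python
from h import *
st()
```

```text
t 11.3 p [517.6 209.1  69.3] x [0.082 0.997 0.   ] z [ 0.001  0.    -1.   ] q [0.29 0.06 1.98 0.   1.1  0.37] F [ 0.2  0.4 -2.2] w 65.7 ff 20.0
```

Call:
move_arm(rows=[[[0, 0, 0, 1, 1, 0, 1], [0, 0, 0, 2, 2, 0, 1], [0, 0, 0, 3, 3, 0, 1], [0, 0, 0, 4, 4, 0, 1]]])

```text
time: 11.63
eef_pos: [521.4, 212.2, 68.8]
ee_rot: [2.31, 2.128, -0.002]
force: [-1.2, -2.4, -1.6]
grip_width: 65.9
finger_force: 20.0
```

Call:
move_arm(rows=[[[0, 0, 0, 1, 1, 0, 1], [0, 0, 0, 2, 2, 0, 1], [0, 0, 0, 2, 2, 0, 1]]])

```text
time: 11.88
eef_pos: [522.9, 213.8, 68.4]
ee_rot: [-2.311, -2.128, 0.005]
force: [-2.8, -4.9, 0.8]
grip_width: 65.6
finger_force: 20.0
```

Call:
move_arm(rows=[[[0, 0, 0, 0, 0, 1.5, 1], [0, 0, 0, 0, 0, 3, 1], [0, 0, 0, 0, 0, 4, 1], [0, 0, 0, 0, 0, 4.5, 1], [0, 0, 0, 0, 0, 4.5, 1]]])

```text
time: 12.3
eef_pos: [522.8, 213.8, 65.8]
ee_rot: [-2.31, -2.128, 0.005]
force: [-8.7, -6.7, 10.8]
grip_width: 66.0
finger_force: 20.0
```

Call:
move_arm(rows=[[[0, 0, 0, 0, 0, 0, 1], [0, 0, 0, 1, 1, 0, 1], [0, 0, 0, 1, 1, 0, 1]]])

```text
time: 12.55
eef_pos: [522.8, 214.0, 65.7]
ee_rot: [-2.309, -2.129, 0.011]
force: [-12.7, -9.2, 13.3]
grip_width: 66.1
finger_force: 20.0
```

Call:
move_arm(rows=[[[0, 0, 0, 0, 0, -1, 0], [0, 0, 0, 0, 0, -1, -1], [0, 0, 0, 0, 0, -1, -1], [0, 0, 0, 0, 0, -1, -1], [0, 0, 0, 0, 0, -1, -1]]])

```text
time: 12.97
eef_pos: [525.4, 216.0, 65.7]
ee_rot: [2.311, 2.128, 0.003]
force: [-0.0, 0.9, -0.8]
grip_width: 86.9
finger_force: 0.0
```

Call:
move_arm(rows=[[[0, 0, 0, 0, 0, -25, -1], [0, 0, 0, 0, 0, -55, -1], [0, 0, 0, -10, 0, -90, -1], [0, 0, 0, -40, 0, -120, -1], [0, 0, 0, -75, 0, -140, -1]]])

```text
time: 13.38
eef_pos: [519.9, 141.6, 209.2]
ee_rot: [2.305, 2.13, 0.008]
force: [0.5, 0.3, -0.0]
grip_width: 95.1
finger_force: 0.0
```

Call:
move_arm(rows=[[[0, 0, 0, 0, 0, 0, -1], [0, 0, 0, 0, 0, 0, -1]]])

```text
time: 13.55
eef_pos: [519.9, 139.9, 207.6]
ee_rot: [2.312, 2.124, 0.007]
force: [0.5, 0.2, 0.5]
grip_width: 95.2
finger_force: 0.0
```

Run:
```python
from h import *
st(); np.save("w5.npy",viewer.camera_info("wrist"),allow_pickle=True)
im=viewer.grab_frame("wrist")[:,:,::-1]
cv2.imwrite("pics/w5.png",im); cv2.imwrite("pics/c5.png",cv2.resize(im[100:300,220:480],(780,600),interpolation=cv2.INTER_LANCZOS4))
```

```text
t 13.55 p [519.9 139.9 207.6] x [0.085 0.996 0.002] z [ 0.005  0.001 -1.   ] q [ 0.16 -0.12  1.91  0.    1.35  0.25] F [0.5 0.2 0.5] w 95.2 ff 0.0
```

View pics/c5.png

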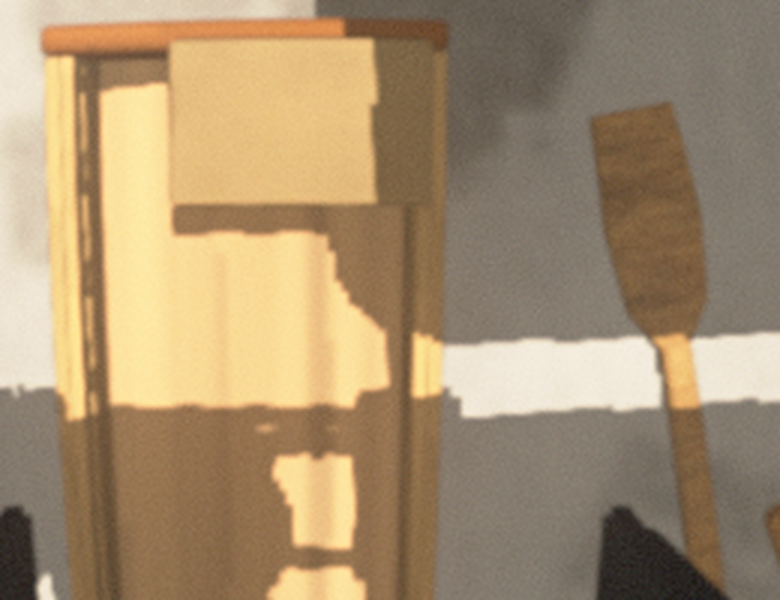

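Carton A stands flush in the corner. Its top is at crop (170,38)-(433,205), square to the tray. Check numerically.

Run:
```python
from h import *
c=np.load("w5.npy",allow_pickle=True).item(); im=cv2.imread("pics/c5.png").astype(int)
print([(u,im[150,u,2]) for u in range(410,456,4)])
rect(on("wrist",np.array([(170,39),(436,39),(431,205),(173,205)])/3+[219.7,99.7],99,c))
st()
```

```text
[(410, np.int64(124)), (414, np.int64(122)), (418, np.int64(126)), (422, np.int64(122)), (426, np.int64(121)), (430, np.int64(126)), (434, np.int64(134)), (438, np.int64(142)), (442, np.int64(144)), (446, np.int64(121)), (450, np.int64(104)), (454, np.int64(108))]
c [522.1 215.1] long 65.1 ang -4.9 short 41.7 ang -95.2
t 13.6 p [518.9 140.6 205.7] x [0.083 0.997 0.001] z [ 0.002  0.001 -1.   ] q [ 0.16 -0.12  1.91  0.    1.35  0.25] F [-0.4  0.5 -0.2] w 95.2 ff 0.0
```

Call:
move_arm(rows=[[[0, 0, 0, -39, 4, 0, -1], [0, 0, 0, -78, 8, 0, -1], [0, 0, 0, -117, 12, 0, -1], [0, 0, 0, -156, 16, 0, -1], [0, 0, 0, -195, 19, 0, -1]]])

```text
time: 14.02
eef_pos: [520.8, -55.5, 203.2]
ee_rot: [-2.307, -2.129, 0.002]
force: [0.3, -0.4, 0.4]
grip_width: 95.1
finger_force: 0.0
```

Call:
move_arm(rows=[[[0, 0, 7, -39, 4, 0, -1], [0, 0, 14, -78, 8, 0, -1], [0, 0, 21, -117, 12, 0, -1], [0, 0, 28, -156, 16, 0, -1], [0, 0, 35, -187, 19, 0, -1]]])

```text
time: 14.43
eef_pos: [524.7, -244.4, 202.9]
ee_rot: [-2.846, -1.326, 0.002]
force: [0.3, 0.4, 0.1]
grip_width: 94.7
finger_force: 0.0
```

Call:
move_arm(rows=[[[0, 0, 7, 0, 0, 0, -1], [0, 0, 14, 0, 0, 0, -1], [0, 0, 21, 0, 0, 0, -1], [0, 0, 28, 0, 0, 0, -1], [0, 0, 35, 0, 0, 0, -1]]])

```text
time: 14.85
eef_pos: [525.0, -241.8, 202.7]
ee_rot: [-3.112, -0.41, 0.004]
force: [0.3, 0.3, -0.1]
grip_width: 95.3
finger_force: 0.0
```

Run:
```python
from h import *
st(); c=viewer.camera_info("wrist")
im=viewer.grab_frame("wrist")[:,:,::-1]; cv2.imwrite("pics/w6.png",im)
# expected top corners of B
a=np.radians(14.3); S=np.array([np.cos(a),np.sin(a)]); L=np.array([-np.sin(a),np.cos(a)])
P=[np.r_[np.array([525.5,-243.2])+sx*21*S+sl*33*L,90] for sx,sl in((1,1),(1,-1),(-1,-1),(-1,1))]
q=proj("wrist",P,c); print(q.round())
v=im.copy(); cv2.polylines(v,[q.astype(int)],True,(0,255,0),1); cv2.imwrite("pics/v6.png",v)
t=viewer.grab_frame("top")[:,:,::-1]; cv2.imwrite("pics/t6.png",t)
g=cv2.absdiff(t,cv2.imread("pics/top0.png")).max(2); print([g[290:302,424:437].mean(), g[255:275,360:386].mean(),g[280:300,130:155].mean()])
```

```text
t 14.85 p [ 525.  -241.8  202.7] x [ 0.966  0.259 -0.002] z [-0.003  0.002 -1.   ] q [-0.52 -0.02  1.82  0.    1.35  0.78] F [ 0.3  0.3 -0.1] w 95.3 ff 0.0
[[288. 206.]
 [373. 207.]
 [371. 259.]
 [289. 257.]]
[np.float64(3.4743589743589745), np.float64(41.96730769230769), np.float64(3.638)]
```

View pics/v6.png

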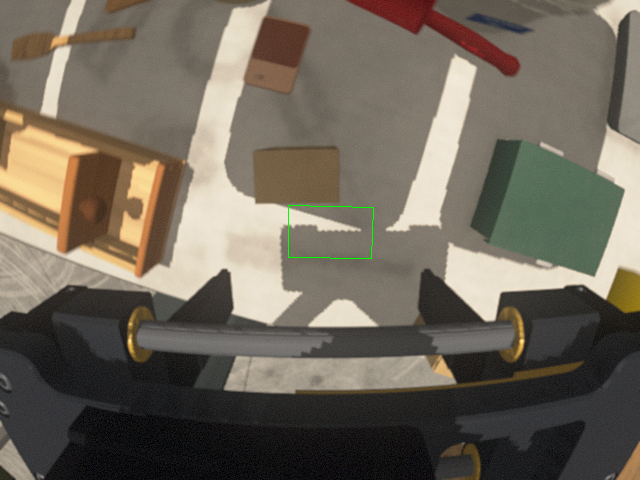

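Carton B (expected at the green outline) was knocked aside. It is now at (254-339, 147-203). Measure it again.

Run:
```python
from h import *
c=viewer.camera_info("wrist"); im=cv2.imread("pics/w6.png").astype(int)
for v in(160,190): print([(u,im[v,u,2]-im[v,u,0]) for u in list(range(248,262))+list(range(332,346))])
for u in(275,320): print([(v,im[v,u,2]-im[v,u,0],im[v,u,2]) for v in list(range(142,154))+list(range(194,210))])
rect(on("wrist",[(253.5,149),(338.5,147),(339,202),(255.5,204)],91,c))
```

```text
[(248, np.int64(20)), (249, np.int64(23)), (250, np.int64(22)), (251, np.int64(20)), (252, np.int64(24)), (253, np.int64(33)), (254, np.int64(43)), (255, np.int64(50)), (256, np.int64(45)), (257, np.int64(49)), (258, np.int64(46)), (259, np.int64(46)), (260, np.int64(49)), (261, np.int64(45)), (332, np.int64(50)), (333, np.int64(53)), (334, np.int64(49)), (335, np.int64(51)), (336, np.int64(49)), (337, np.int64(46)), (338, np.int64(40)), (339, np.int64(26)), (340, np.int64(19)), (341, np.int64(16)), (342, np.int64(21)), (343, np.int64(19)), (344, np.int64(18)), (345, np.int64(19))]
[(248, np.int64(23)), (249, np.int64(19)), (250, np.int64(18)), (251, np.int64(17)), (252, np.int64(22)), (253, np.int64(22)), (254, np.int64(30)), (255, np.int64(42)), (256, np.int64(48)), (257, np.int64(46)), (258, np.int64(48)), (259, np.int64(45)), (260, np.int64(45)), (261, np.int64(45)), (332, np.int64(47)), (333, np.int64(48)), (334, np.int64(45)), (335, np.int64(45)), (336, np.int64(48)), (337, np.int64(47)), (338, np.int64(39)), (339, np.int64(25)), (340, np.int64(21)), (341, np.int64(21)), (342, 
[... 1448 characters left out ...]
p.int64(51), np.int64(113)), (153, np.int64(45), np.int64(112)), (194, np.int64(47), np.int64(114)), (195, np.int64(48), np.int64(108)), (196, np.int64(46), np.int64(117)), (197, np.int64(47), np.int64(113)), (198, np.int64(45), np.int64(108)), (199, np.int64(49), np.int64(110)), (200, np.int64(46), np.int64(114)), (201, np.int64(46), np.int64(115)), (202, np.int64(37), np.int64(112)), (203, np.int64(20), np.int64(116)), (204, np.int64(22), np.int64(125)), (205, np.int64(20), np.int64(125)), (206, np.int64(23), np.int64(132)), (207, np.int64(18), np.int64(126)), (208, np.int64(19), np.int64(128)), (209, np.int64(21), np.int64(126))]
c [ 562.1 -206. ] long 64.7 ang -73.7 short 42.5 ang -164.0
```

Call:
move_arm(rows=[[[0, 0, -0.7, 22, -12, 10, -1], [0, 0, -0.7, 44.4, -24.9, 20, -1], [0, 0, -0.7, 44.4, -24.9, 50, -1], [0, 0, -0.7, 44.4, -24.9, 80, -1], [0, 0, -0.7, 44.4, -24.9, 85, -1]]])

```text
time: 15.37
eef_pos: [557.9, -204.4, 112.9]
ee_rot: [-3.103, -0.443, 0.015]
force: [-0.1, -0.2, -2.5]
grip_width: 95.5
finger_force: 0.0
```

Run:
```python
from h import *
st()
```

```text
t 15.37 p [ 557.9 -204.4  112.9] x [ 0.96   0.28  -0.009] z [-0.011  0.005 -1.   ] q [-0.44  0.09  1.86  0.    1.2   0.85] F [-0.1 -0.2 -2.5] w 95.5 ff 0.0
```

Call:
move_arm(rows=[[[0, 0, 0, 0, 0, 15, -1], [0, 0, 0, 0, 0, 35, -1], [0, 0, 0, 0, 0, 52, -1], [0, 0, 0, 0, 0, 60, -1], [0, 0, 0, 0, 0, 60, -1]]])

```text
time: 15.78
eef_pos: [559.7, -206.5, 57.8]
ee_rot: [-3.108, -0.439, 0.006]
force: [-0.2, 0.6, 0.3]
grip_width: 95.1
finger_force: 0.0
```

Call:
move_arm(rows=[[[0, 0, 0, 0, 0, 0, 0.5], [0, 0, 0, 0, 0, 0, 1], [0, 0, 0, 0, 0, 0, 1], [0, 0, 0, 0, 0, 0, 1], [0, 0, 0, 0, 0, 0, 1]]])

```text
time: 16.2
eef_pos: [561.8, -207.7, 61.2]
ee_rot: [3.11, 0.437, 0.002]
force: [-0.5, -1.1, -0.3]
grip_width: 66.9
finger_force: 0.0
```

Run:
```python
from h import *
st()
```

```text
t 16.2 p [ 561.8 -207.7   61.2] x [0.961 0.276 0.001] z [ 0.002 -0.001 -1.   ] q [-0.44  0.15  1.89  0.    1.1   0.85] F [-0.5 -1.1 -0.3] w 66.9 ff 0.0
```

Call:
move_arm(rows=[[[0, 0, 0, 0, 0, 0, 1], [0, 0, 0, 0, 0, -20, 1], [0, 0, 0, 0, 0, -50, 1], [0, 0, 0, 0, 0, -90, 1], [0, 0, 0, 0, 0, -125, 1]]])

```text
time: 16.62
eef_pos: [560.4, -207.0, 185.6]
ee_rot: [-3.11, -0.437, 0.003]
force: [0.7, -0.5, -1.1]
grip_width: 66.0
finger_force: 20.0
```

Call:
move_arm(rows=[[[0, 0, -7, 6, -37, 0, 1], [0, 0, -14, 12, -74, 0, 1], [0, 0, -21, 18, -111, 0, 1], [0, 0, -28, 24, -148, 0, 1], [0, 0, -35, 30.5, -185.8, 0, 1]]])

```text
time: 17.03
eef_pos: [538.3, -18.9, 184.6]
ee_rot: [-2.832, -1.359, 0.001]
force: [0.5, 0.3, -1.9]
grip_width: 66.1
finger_force: 20.0
```

Call:
move_arm(rows=[[[0, 0, -7, 26, -26, 0, 1], [0, 0, -14, 52, -52, 0, 1], [0, 0, -21, 78, -78, 0, 1], [0, 0, -28, 104, -104, 0, 1], [0, 0, -34.3, 126.7, -129.5, 0, 1]]])

```text
time: 17.45
eef_pos: [517.6, 161.4, 184.6]
ee_rot: [-2.304, -2.135, 0.001]
force: [0.2, 0.3, -1.7]
grip_width: 65.8
finger_force: 20.0
```

Call:
move_arm(rows=[[[0, 0, 0, 0, 0, 0, 1], [0, 0, 0, 0, 0, 0, 1], [0, 0, 0, 0, 0, 0, 1]]])

```text
time: 17.7
eef_pos: [518.1, 159.3, 184.6]
ee_rot: [-2.311, -2.128, 0.002]
force: [0.1, 0.6, -3.0]
grip_width: 65.8
finger_force: 20.0
```

Run:
```python
from h import *
st()
```

```text
t 17.7 p [518.1 159.3 184.6] x [ 0.082  0.997 -0.001] z [-0.001 -0.001 -1.   ] q [ 0.2  -0.09  1.92 -0.    1.31  0.28] F [ 0.1  0.6 -3. ] w 65.8 ff 20.0
```

Call:
move_arm(rows=[[[0, 0, 0, 6.6, -3.8, 15, 1], [0, 0, 0, 6.6, -3.8, 40, 1], [0, 0, 0, 6.6, -3.8, 65, 1], [0, 0, 0, 6.6, -3.8, 90, 1], [0, 0, 0, 6.6, -3.8, 104, 1]]])

```text
time: 18.12
eef_pos: [513.6, 164.3, 77.8]
ee_rot: [-2.313, -2.123, 0.007]
force: [-1.3, -0.6, -3.3]
grip_width: 65.9
finger_force: 20.0
```

Call:
move_arm(rows=[[[0, 0, 0, 0, 0, 3, 1], [0, 0, 0, 0, 0, 6, 1], [0, 0, 0, 0, 0, 8, 1], [0, 0, 0, 0, 0, 8, 1]]])

```text
time: 18.45
eef_pos: [516.2, 166.1, 74.2]
ee_rot: [2.311, 2.126, 0.002]
force: [0.3, 0.1, -2.6]
grip_width: 66.0
finger_force: 20.0
```

Call:
move_arm(rows=[[[0, 0, 0, 1, 1, 0, 1], [0, 0, 0, 2.5, 2.5, 0, 1], [0, 0, 0, 4, 4, 0, 1], [0, 0, 0, 4, 4, 0, 1]]])

```text
time: 18.78
eef_pos: [519.2, 170.0, 73.4]
ee_rot: [-2.31, -2.128, 0.002]
force: [-3.0, -1.8, -0.6]
grip_width: 66.1
finger_force: 20.0
```

Call:
move_arm(rows=[[[0, 0, 0, 1, 0.5, 0, 1], [0, 0, 0, 2, 1, 0, 1], [0, 0, 0, 3, 1.5, 0, 1], [0, 0, 0, 3, 1.5, 0, 1]]])

```text
time: 19.12
eef_pos: [519.3, 170.5, 72.6]
ee_rot: [2.309, 2.129, -0.013]
force: [-7.3, -10.8, 1.9]
grip_width: 65.3
finger_force: 20.0
```

Call:
move_arm(rows=[[[0, 0, 0, 0, 0, 1.5, 1], [0, 0, 0, 0, 0, 3, 1], [0, 0, 0, 0, 0, 4.5, 1], [0, 0, 0, 0, 0, 5, 1], [0, 0, 0, 0, 0, 5, 1]]])

```text
time: 19.53
eef_pos: [519.3, 170.6, 69.3]
ee_rot: [-2.31, -2.129, 0.013]
force: [-12.4, -11.1, 12.1]
grip_width: 66.0
finger_force: 20.0
```

Run:
```python
from h import *
st()
```

```text
t 19.53 p [519.3 170.6  69.3] x [ 0.081  0.997 -0.006] z [-0.006 -0.006 -1.   ] q [ 0.22  0.04  2.   -0.    1.11  0.3 ] F [-12.4 -11.1  12.1] w 66.0 ff 20.0
```

Call:
move_arm(rows=[[[0, 0, 0, 0, 0, -1, 0], [0, 0, 0, 0, 0, -1, -1], [0, 0, 0, 0, 0, -1, -1], [0, 0, 0, 0, 0, -1, -1], [0, 0, 0, 0, 0, -1, -1]]])

```text
time: 19.95
eef_pos: [522.4, 173.5, 70.0]
ee_rot: [2.31, 2.128, 0.004]
force: [-0.6, -0.2, -0.2]
grip_width: 87.4
finger_force: 0.0
```

Call:
move_arm(rows=[[[0, 0, 0, 0, 0, -25, -1], [0, 0, 0, 0, 0, -55, -1], [0, 0, 0, 0, 0, -90, -1], [0, 0, 0, 0, 0, -120, -1], [0, 0, 0, 0, 0, -140, -1]]])

```text
time: 20.37
eef_pos: [523.1, 173.7, 213.7]
ee_rot: [2.308, 2.127, 0.009]
force: [1.8, 0.6, 0.5]
grip_width: 95.2
finger_force: 0.0
```

Call:
move_arm(rows=[[[0, 0, 0, -39, -5, 0, -1], [0, 0, 0, -78, -10, 0, -1], [0, 0, 0, -117, -15, 0, -1], [0, 0, 0, -156, -20, 0, -1], [0, 0, 0, -195, -24, 0, -1]]])

```text
time: 20.78
eef_pos: [481.3, -20.6, 209.9]
ee_rot: [2.308, 2.128, 0.003]
force: [0.5, 0.1, -0.2]
grip_width: 95.3
finger_force: 0.0
```

Call:
move_arm(rows=[[[0, 0, 0, -39, -5, 0, -1], [0, 0, 0, -78, -10, 0, -1], [0, 0, 0, -117, -15, 0, -1], [0, 0, 0, -156, -20, 0, -1], [0, 0, 0, -195, -24, 0, -1]]])

```text
time: 21.2
eef_pos: [441.3, -213.7, 210.0]
ee_rot: [2.309, 2.127, 0.002]
force: [1.3, 0.6, 0.3]
grip_width: 95.4
finger_force: 0.0
```

Call:
move_arm(rows=[[[0, 0, 7, -39, -5, 0, -1], [0, 0, 14, -78, -10, 0, -1], [0, 0, 21, -117, -15, 0, -1], [0, 0, 28, -156, -20, 0, -1], [0, 0, 35, -194, -23, 0, -1]]])

```text
time: 21.62
eef_pos: [402.3, -405.6, 209.8]
ee_rot: [2.846, 1.325, 0.001]
force: [0.7, -0.2, 0.5]
grip_width: 95.3
finger_force: 0.0
```

Call:
move_arm(rows=[[[0, 0, 7, 0, 0, 0, -1], [0, 0, 14, 0, 0, 0, -1], [0, 0, 21, 0, 0, 0, -1], [0, 0, 28, 0, 0, 0, -1], [0, 0, 35, 0, 0, 0, -1]]])

```text
time: 22.03
eef_pos: [403.1, -403.7, 209.5]
ee_rot: [3.114, 0.408, 0.002]
force: [0.1, -0.0, 0.5]
grip_width: 95.1
finger_force: 0.0
```

Call:
move_arm(rows=[[[0, 0, 7, 0, 0, 0, -1], [0, 0, 14, 0, 0, 0, -1], [0, 0, 16, 0, 0, 0, -1], [0, 0, 16, 0, 0, 0, -1], [0, 0, 16, 0, 0, 0, -1]]])

```text
time: 22.45
eef_pos: [403.0, -403.4, 209.5]
ee_rot: [3.141, -0.017, 0.001]
force: [0.4, 0.7, -0.1]
grip_width: 95.3
finger_force: 0.0
```

Run:
```python
from h import *
st(); c=viewer.camera_info("wrist"); np.save("w7.npy",c,allow_pickle=True)
im=viewer.grab_frame("wrist")[:,:,::-1]; cv2.imwrite("pics/w7.png",im); cv2.imwrite("pics/c7.png",cv2.resize(im[90:290,210:470],(780,600),interpolation=cv2.INTER_LANCZOS4))
```

```text
t 22.45 p [ 403.  -403.4  209.5] x [ 1.    -0.011  0.001] z [ 0.001 -0.001 -1.   ] q [-0.88 -0.05  1.84  0.    1.35  0.7 ] F [ 0.4  0.7 -0.1] w 95.3 ff 0.0
```

View pics/c7.png

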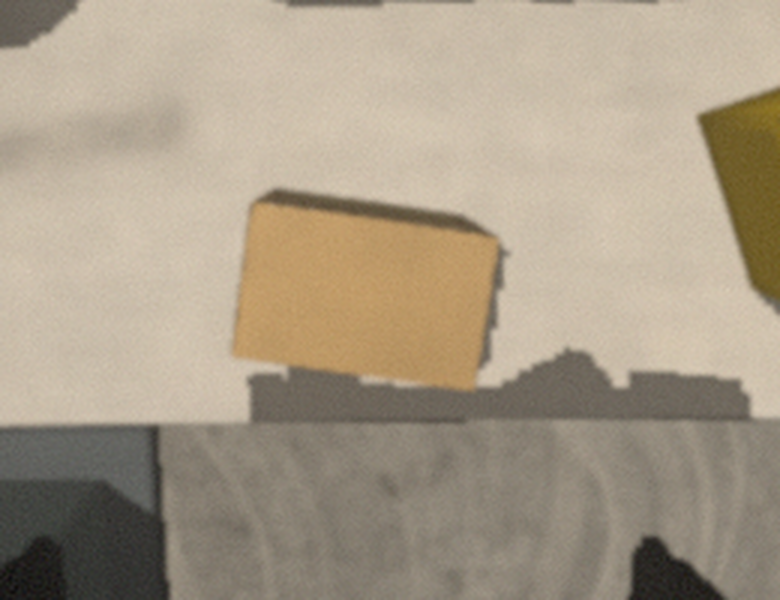

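Carton C's top corners are at crop (252,202), (499,238), (475,389), (234,355). A brown carton, with the yellow look-alike well to the right.

Run:
```python
from h import *
c=np.load("w7.npy",allow_pickle=True).item()
rect(on("wrist",np.array([(252,202),(499,238),(475,389),(234,355)])/3+[209.7,89.7],91,c))
```

```text
c [ 437.1 -406.6] long 64.5 ang -98.8 short 40.6 ang 171.8
```

Call:
move_arm(rows=[[[0, 0, 7, 17, 1.4, 20, -1], [0, 0, 7.9, 34.1, 2.8, 50, -1], [0, 0, 7.9, 34.1, 2.8, 80, -1], [0, 0, 7.9, 34.1, 2.8, 90, -1], [0, 0, 7.9, 34.1, 2.8, 90, -1]]])

```text
time: 22.92
eef_pos: [435.0, -404.4, 115.2]
ee_rot: [-3.128, 0.234, 0.008]
force: [-0.0, -0.8, 0.2]
grip_width: 95.2
finger_force: 0.0
```

Call:
move_arm(rows=[[[0, 0, 0, 0, 0, 20, -1], [0, 0, 0, 0, 0, 40, -1], [0, 0, 0, 0, 0, 55, -1], [0, 0, 0, 0, 0, 60, -1], [0, 0, 0, 0, 0, 60, -1]]])

```text
time: 23.33
eef_pos: [436.4, -406.5, 59.3]
ee_rot: [-3.132, 0.236, 0.001]
force: [0.6, 0.6, -0.3]
grip_width: 95.0
finger_force: 0.0
```

Call:
move_arm(rows=[[[0, 0, 0, 0, 0, 1, 0.5], [0, 0, 0, 0, 0, 1, 1], [0, 0, 0, 0, 0, 1, 1], [0, 0, 0, 0, 0, 1, 1], [0, 0, 0, 0, 0, 1, 1]]])

```text
time: 23.75
eef_pos: [437.0, -407.0, 59.0]
ee_rot: [3.132, -0.236, 0.002]
force: [-1.0, -0.6, 0.1]
grip_width: 67.2
finger_force: 0.2
```

Call:
move_arm(rows=[[[0, 0, 0, 0, 0, 0, 1], [0, 0, 0, 0, 0, 0, 1]]])

```text
time: 23.92
eef_pos: [437.0, -406.9, 59.0]
ee_rot: [3.132, -0.236, 0.001]
force: [-0.4, -1.6, 3.4]
grip_width: 65.4
finger_force: 20.0
```

Run:
```python
from h import *
st()
```

```text
t 23.92 p [ 437.  -406.9   59. ] x [ 0.989 -0.15   0.001] z [ 0.001 -0.001 -1.   ] q [-0.84  0.15  1.89 -0.    1.09  0.88] F [-0.4 -1.6  3.4] w 65.4 ff 20.0
```

Call:
move_arm(rows=[[[0, 0, 0, 0, 0, -12, 1], [0, 0, 0, 0, 0, -35, 1], [0, 0, 0, 0, 0, -65, 1], [0, 0, 0, 0, 0, -95, 1], [0, 0, 0, 0, 0, -125, 1]]])

```text
time: 24.33
eef_pos: [436.1, -405.8, 184.1]
ee_rot: [-3.131, 0.236, 0.002]
force: [-0.5, 0.0, -1.3]
grip_width: 65.9
finger_force: 20.0
```

Call:
move_arm(rows=[[[0, 0, -6, 0, -34, 0, 1], [0, 0, -13, 0, -68, 0, 1], [0, 0, -20, 0, -103, 0, 1], [0, 0, -27, 0, -137, 0, 1], [0, 0, -34, -0.8, -171.9, 0, 1]]])

```text
time: 24.75
eef_pos: [461.2, -234.7, 183.2]
ee_rot: [-3.062, -0.698, 0.0]
force: [0.7, -0.2, -1.7]
grip_width: 65.7
finger_force: 20.0
```

Call:
move_arm(rows=[[[0, 0, -6, 20, -30, 0, 1], [0, 0, -13, 40, -60, 0, 1], [0, 0, -20, 60, -91, 0, 1], [0, 0, -27, 80, -121, 0, 1], [0, 0, -34, 99.8, -151.8, 0, 1]]])

```text
time: 25.17
eef_pos: [486.1, -54.6, 183.3]
ee_rot: [-2.724, -1.564, 0.0]
force: [1.4, 0.0, -1.8]
grip_width: 65.5
finger_force: 20.0
```

Call:
move_arm(rows=[[[0, 0, -5, 33, -14, 0, 1], [0, 0, -10, 66, -28, 0, 1], [0, 0, -15, 100, -42, 0, 1], [0, 0, -20, 133, -56, 0, 1], [0, 0, -25.9, 166.8, -69.6, 0, 1]]])

```text
time: 25.58
eef_pos: [511.0, 124.4, 183.3]
ee_rot: [-2.306, -2.134, 0.001]
force: [-0.1, -0.5, -2.6]
grip_width: 65.6
finger_force: 20.0
```

Call:
move_arm(rows=[[[0, 0, 0, 0, 0, 0, 1], [0, 0, 0, 0, 0, 0, 1], [0, 0, 0, 0, 0, 0, 1]]])

```text
time: 25.83
eef_pos: [511.2, 122.4, 183.0]
ee_rot: [-2.311, -2.128, 0.002]
force: [0.2, -0.1, -1.7]
grip_width: 65.8
finger_force: 20.0
```

Run:
```python
from h import *
st()
```

```text
t 25.83 p [511.2 122.4 183. ] x [ 0.082  0.997 -0.001] z [-0.001 -0.001 -1.   ] q [ 0.13 -0.13  1.96 -0.    1.32  0.22] F [ 0.2 -0.1 -1.7] w 65.8 ff 20.0
```

Call:
move_arm(rows=[[[0, 0, 0, 0, 0, 15, 1], [0, 0, 0, 0, 0, 40, 1], [0, 0, 0, 0, 0, 65, 1], [0, 0, 0, 0, 0, 90, 1], [0, 0, 0, 0, 0, 104, 1]]])

```text
time: 26.25
eef_pos: [509.7, 120.5, 76.1]
ee_rot: [-2.312, -2.123, 0.006]
force: [0.4, -0.2, -1.8]
grip_width: 66.1
finger_force: 20.0
```

Call:
move_arm(rows=[[[0, 0, 0, 0, 0, 3, 1], [0, 0, 0, 0, 0, 6, 1], [0, 0, 0, 0, 0, 8, 1], [0, 0, 0, 0, 0, 8, 1]]])

```text
time: 26.58
eef_pos: [512.5, 122.1, 72.2]
ee_rot: [2.311, 2.126, 0.002]
force: [-0.1, 0.3, -1.0]
grip_width: 66.3
finger_force: 20.0
```

Call:
move_arm(rows=[[[0, 0, 0, 1, 1, 0, 1], [0, 0, 0, 2.5, 2.5, 0, 1], [0, 0, 0, 4, 4, 0, 1], [0, 0, 0, 5, 5, 0, 1], [0, 0, 0, 5, 5, 0, 1]]])

```text
time: 27.0
eef_pos: [515.6, 126.9, 70.8]
ee_rot: [-2.309, -2.128, 0.007]
force: [-4.6, -0.6, -0.2]
grip_width: 65.9
finger_force: 20.0
```

Call:
move_arm(rows=[[[0, 0, 0, 1, 0.5, 0, 1], [0, 0, 0, 2, 1, 0, 1], [0, 0, 0, 3, 1, 0, 1], [0, 0, 0, 3, 1, 0, 1]]])

```text
time: 27.33
eef_pos: [515.7, 127.9, 70.3]
ee_rot: [-2.309, -2.128, 0.014]
force: [-7.2, -9.1, 1.8]
grip_width: 66.0
finger_force: 20.0
```

Call:
move_arm(rows=[[[0, 0, 0, 0, 0, 1.5, 1], [0, 0, 0, 0, 0, 3, 1], [0, 0, 0, 0, 0, 4.5, 1], [0, 0, 0, 0, 0, 5, 1], [0, 0, 0, 0, 0, 5, 1]]])

```text
time: 27.75
eef_pos: [515.7, 128.0, 67.2]
ee_rot: [-2.308, -2.128, 0.015]
force: [-14.5, -9.3, 12.3]
grip_width: 65.9
finger_force: 20.0
```

Call:
move_arm(rows=[[[0, 0, 0, 0, 0, -1, 0], [0, 0, 0, 0, 0, -1, -1], [0, 0, 0, 0, 0, -1, -1], [0, 0, 0, 0, 0, -1, -1], [0, 0, 0, 0, 0, -1, -1]]])

```text
time: 28.17
eef_pos: [519.3, 130.4, 68.0]
ee_rot: [2.31, 2.128, 0.003]
force: [0.7, 0.3, 0.2]
grip_width: 87.6
finger_force: 0.0
```

Call:
move_arm(rows=[[[0, 0, 0, 0, 0, -25, -1], [0, 0, 0, 0, 0, -55, -1], [0, 0, 0, -30, 0, -90, -1], [0, 0, 0, -65, 0, -120, -1], [0, 0, 0, -100, 0, -125, -1]]])

```text
time: 28.58
eef_pos: [513.0, 32.0, 197.7]
ee_rot: [2.303, 2.128, 0.011]
force: [2.1, -0.8, 0.2]
grip_width: 95.6
finger_force: 0.0
```

Call:
move_arm(rows=[[[0, 0, 0, -35, -10, 0, -1], [0, 0, 0, -55, -18, 0, -1], [0, 0, 0, -55, -18, 0, -1], [0, 0, 0, -55, -18, 0, -1]]])

```text
time: 28.92
eef_pos: [488.1, -22.3, 192.4]
ee_rot: [2.312, 2.125, 0.002]
force: [0.3, 0.1, 0.8]
grip_width: 95.3
finger_force: 0.0
```

Run:
```python
from h import *
st(); c=viewer.camera_info("wrist"); np.save("w8.npy",c,allow_pickle=True)
im=viewer.grab_frame("wrist")[:,:,::-1]; cv2.imwrite("pics/w8.png",im)
```

```text
t 28.92 p [488.1 -22.3 192.4] x [0.084 0.996 0.   ] z [ 0.002  0.    -1.   ] q [-0.16 -0.23  2.03  0.    1.34 -0.07] F [0.3 0.1 0.8] w 95.3 ff 0.0
```

View pics/w8.png

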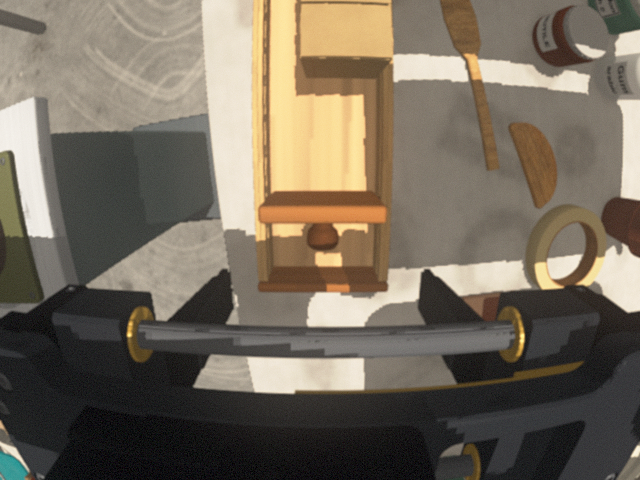

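Carton row looks tight and square. The follower is at v≈205 and the knob at (322,235). I grip the knob and slide it up.

Call:
move_arm(rows=[[[0, 0, 0, -2.9, -2.9, 20, -1], [0, 0, 0, -2.9, -2.9, 50, -1], [0, 0, 0, -2.9, -2.9, 85, -1], [0, 0, 0, -2.9, -2.9, 115, -1], [0, 0, 0, -2.9, -2.9, 131, -1]]], newtons=15)

```text
time: 29.38
eef_pos: [482.7, -22.8, 56.8]
ee_rot: [-2.306, -2.128, 0.005]
force: [-0.9, -0.4, 0.3]
grip_width: 95.4
finger_force: 0.4
```

Call:
move_arm(rows=[[[0, 0, 0, 0, 0, 0, -1], [0, 0, 0, 0, 0, 0, 1], [0, 0, 0, 0, 0, 0, 1], [0, 0, 0, 0, 0, 0, 1], [0, 0, 0, 0, 0, 0, 1]]])

```text
time: 29.8
eef_pos: [486.1, -24.2, 62.7]
ee_rot: [2.308, 2.127, 0.004]
force: [-0.1, 0.2, -0.3]
grip_width: 73.8
finger_force: 0.0
```

Call:
move_arm(rows=[[[0, 0, 0, 0, 0, 0, 1], [0, 0, 0, 0, 0, 0, 1], [0, 0, 0, 0, 0, 0, 1], [0, 0, 0, 0, 0, 0, 1], [0, 0, 0, 0, 0, 0, 1]]])

```text
time: 30.22
eef_pos: [484.6, -24.4, 60.9]
ee_rot: [2.311, 2.128, 0.0]
force: [0.1, 0.1, 0.2]
grip_width: 40.6
finger_force: 0.0
```

Call:
move_arm(rows=[[[0, 0, 0, 0, 0, 0, 1], [0, 0, 0, 0, 0, 0, 1], [0, 0, 0, 0, 0, 0, 1]]])

```text
time: 30.47
eef_pos: [485.5, -24.5, 60.8]
ee_rot: [2.31, 2.127, 0.003]
force: [3.8, -0.2, -3.5]
grip_width: 25.1
finger_force: 15.0
```

Call:
move_arm(rows=[[[0, 0, 0, 5, 0, 0, 1], [0, 0, 0, 20, 0, 0, 1], [0, 0, 0, 40, 0, 0, 1], [0, 0, 0, 60, 0, 0, 1], [0, 0, 0, 75, 0, 0, 1]]])

```text
time: 30.88
eef_pos: [491.9, 50.9, 60.9]
ee_rot: [2.309, 2.127, 0.002]
force: [5.0, -1.8, -4.6]
grip_width: 24.5
finger_force: 15.0
```

Run:
```python
from h import *
st()
```

```text
t 30.88 p [491.9  50.9  60.9] x [ 0.082  0.997 -0.001] z [ 0.003 -0.001 -1.   ] q [-0.   -0.07  2.13 -0.    1.09  0.08] F [ 5.  -1.8 -4.6] w 24.5 ff 15.0
```

Call:
move_arm(rows=[[[0, 0, 0, 8, 0, 0, 1], [0, 0, 0, 15, 0, 0, 1], [0, 0, 0, 20, 0, 0, 1], [0, 0, 0, 22, 0, 0, 1]]])

```text
time: 31.22
eef_pos: [493.7, 72.6, 60.9]
ee_rot: [2.308, 2.128, 0.002]
force: [4.7, -0.8, -3.2]
grip_width: 24.7
finger_force: 15.0
```

Call:
move_arm(rows=[[[0, 0, 0, 2, 0, 0, 1], [0, 0, 0, 4, 0, 0, 1], [0, 0, 0, 6, 0, 0, 1]]])

```text
time: 31.47
eef_pos: [494.2, 78.0, 60.9]
ee_rot: [2.309, 2.127, 0.002]
force: [6.0, -1.8, -3.2]
grip_width: 24.5
finger_force: 15.0
```

Call:
move_arm(rows=[[[0, 0, 0, 1, 0, 0, 1], [0, 0, 0, 2, 0, 0, 1], [0, 0, 0, 3, 0, 0, 1]]])

```text
time: 31.72
eef_pos: [494.4, 81.0, 60.9]
ee_rot: [2.309, 2.127, 0.002]
force: [5.3, -1.9, -5.0]
grip_width: 24.4
finger_force: 15.0
```

Call:
move_arm(rows=[[[0, 0, 0, 1, 0, 0, 1], [0, 0, 0, 2, 0, 0, 1], [0, 0, 0, 3, 0, 0, 1]]])

```text
time: 31.97
eef_pos: [494.5, 82.4, 60.9]
ee_rot: [2.306, 2.126, -0.003]
force: [4.8, -10.8, -3.3]
grip_width: 25.3
finger_force: 15.0
```

Call:
move_arm(rows=[[[0, 0, 0, 1, 0, 0, 1], [0, 0, 0, 2, 0, 0, 1]]])

```text
time: 32.13
eef_pos: [494.6, 82.4, 60.9]
ee_rot: [2.303, 2.125, -0.008]
force: [3.5, -18.2, -2.3]
grip_width: 24.7
finger_force: 15.0
```

Call:
move_arm(rows=[[[0, 0, 0, -3.5, 0, 0, 1], [0, 0, 0, -3.5, 0, 0, 0], [0, 0, 0, -3.5, 0, 0, -1], [0, 0, 0, -3.5, 0, 0, -1], [0, 0, 0, -3.5, 0, 0, -1]]])

```text
time: 32.55
eef_pos: [493.1, 83.0, 60.7]
ee_rot: [-2.31, -2.128, 0.001]
force: [-0.1, -0.5, 0.5]
grip_width: 46.4
finger_force: 0.0
```

Call:
move_arm(rows=[[[0, 0, 0, 0, 0, -10, -1], [0, 0, 0, 0, 0, -40, -1], [0, 0, 0, 0, 0, -80, -1], [0, 0, 0, 0, 0, -120, -1], [0, 0, 0, 0, 0, -160, -1]]])

```text
time: 32.97
eef_pos: [492.8, 83.0, 223.1]
ee_rot: [-2.31, -2.128, 0.0]
force: [1.0, -0.6, -0.7]
grip_width: 79.5
finger_force: 0.0
```

Call:
move_arm(rows=[[[0, 0, 0, 40, -8, -3, -1], [0, 0, 0, 80, -16, -6, -1], [0, 0, 0, 120, -24, -9, -1], [0, 0, 0, 160, -32, -12, -1], [0, 0, 0, 195, -42, -15, -1]]])

```text
time: 33.38
eef_pos: [467.0, 282.9, 237.2]
ee_rot: [2.31, 2.129, 0.002]
force: [0.6, -0.3, 0.1]
grip_width: 94.7
finger_force: 0.0
```

Call:
move_arm(rows=[[[0, 0, 0, 30, -7, 0, -1], [0, 0, 0, 40, -12, 0, -1], [0, 0, 0, 40, -12, 0, -1], [0, 0, 0, 40, -12, 0, -1]]])

```text
time: 33.72
eef_pos: [458.7, 321.2, 236.0]
ee_rot: [2.309, 2.129, -0.001]
force: [0.1, -0.2, -1.1]
grip_width: 94.9
finger_force: 0.0
```

Run:
```python
from h import *
st(); c=viewer.camera_info("wrist"); np.save("w9.npy",c,allow_pickle=True)
im=viewer.grab_frame("wrist")[:,:,::-1]; cv2.imwrite("pics/w9.png",im)
```

```text
t 33.72 p [458.7 321.2 236. ] x [ 0.081  0.997 -0.001] z [-0.    -0.001 -1.   ] q [ 0.52 -0.09  1.83 -0.    1.4   0.6 ] F [ 0.1 -0.2 -1.1] w 94.9 ff 0.0
```

View pics/w9.png

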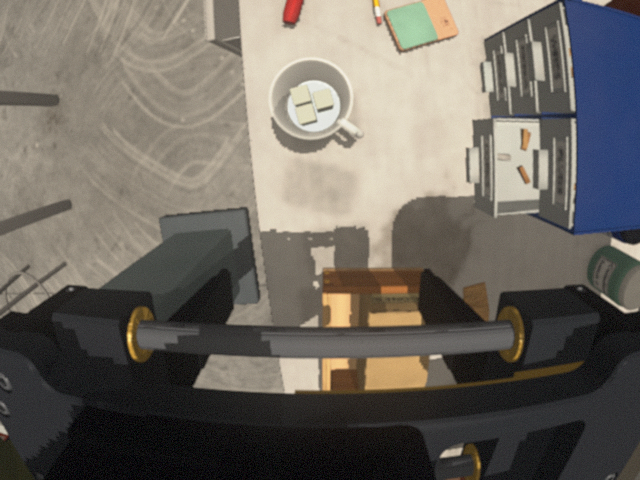

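Beaker rim is an ellipse centred at about (311,97), u 269-354. The handle points to (360,133), far-right, and three posts stand inside at (310,103). The drawer unit is at u>466.

Run:
```python
from h import *
c=np.load("w9.npy",allow_pickle=True).item()
p=lambda uv,z:on("wrist",uv,z,c).round(1).tolist()
print("rim",p([(269,97),(354,97),(311,58),(311,138)],86)); print("handle",p([(342,122),(361,135)],65))
print("drawers z100",p([(466,165),(482,80),(475,205)],100),"z0",p([(475,205)],0),"red z10",p([(290,22)],10),"base",p([(314,108)],6))
print("green card",p([(400,50),(390,20)],5))
```

```text
rim [[419.0, 437.3], [490.9, 430.8], [457.4, 468.0], [451.7, 398.3]]
handle [[480.1, 410.7], [496.4, 397.7]]
drawers z100 [[582.8, 368.4], [602.3, 442.6], [591.1, 332.7]] z0 [[632.9, 311.5]] red z10 [[436.9, 528.2]] base [[454.6, 430.5]]
green card [[552.1, 489.9], [544.5, 525.3]]
```

```bash
cat > kin.py <<'E'
from h import *
from scipy.optimize import least_squares
d=np.array([[-1.18757832,.124524,1.65165957,1.36751535,291.7,-580.2,213.4],[-1.14,-.15,1.78,1.51,276.5,-470.2,299.1],[-.11,-.26,1.87,1.53,497.7,1.2,298.8],[-.16,-.23,2.03,1.34,488.1,-22.3,192.4],[-.44,.15,1.89,1.1,561.8,-207.7,61.2],[.52,-.09,1.83,1.4,458.7,321.2,236],[0,-.07,2.13,1.09,491.9,50.9,60.9],[-.52,-.1,2.16,1.08,440.4,-190.2,57.6],[-.88,-.05,1.84,1.35,403,-403.4,209.5],[.29,.06,1.98,1.1,517.6,209.1,69.3]])
def err(x):
    L1,L2,e,hp,o=x; q1,q2,q3=d[:,0],d[:,1],d[:,2]; p=q2+q3
    r=L1*np.sin(q2)+L2*np.sin(p)+e*np.cos(p); z=hp+L1*np.cos(q2)+L2*np.cos(p)-e*np.sin(p)
    return np.r_[np.cos(q1)*r-np.sin(q1)*o-d[:,4],np.sin(q1)*r+np.cos(q1)*o-d[:,5],z-d[:,6]]
f=least_squares(err,[500,500,0,50,55]); L1,L2,E,HP,O=f.x
def wristq(Rm,q1,p):
    M=(Ro.from_euler('z',q1)*Ro.from_euler('y',p)).inv()*Ro.from_matrix(Rm)
    a,b,c=M.as_euler('ZYZ'); c=(c-np.pi/2+np.pi)%(2*np.pi)-np.pi
    a2=(a+np.pi+np.pi)%(2*np.pi)-np.pi; c2=(c+np.pi+np.pi)%(2*np.pi)-np.pi
    return [(a,b,c),(a2,-b,c2)]
def toolR(hd,al,roll=0):  # heading deg, tilt from down deg, roll about tool z deg
    h=np.radians(hd); R0=np.array([[np.cos(h),np.sin(h),0],[np.sin(h),-np.cos(h),0],[0,0,-1]])
    return R0@Ro.from_euler('y',al,degrees=True).as_matrix()@Ro.from_euler('z',roll,degrees=True).as_matrix()
def ik(Rm,P,D):
    w=np.array(P)-D*Rm[:,2]; hs=HP+D
    rr=np.sqrt(w[0]**2+w[1]**2-O**2); q1=np.arctan2(w[1],w[0])-np.arctan2(O,rr)
    def g(x): p=x[0]+x[1]; return [L1*np.sin(x[0])+L2*np.sin(p)+E*np.cos(p)-rr, hs+L1*np.cos(x[0])+L2*np.cos(p)-E*np.sin(p)-w[2]]
    s=least_squares(g,[0,1.9]); 
    return q1,s.x,np.abs(s.fun).max(),wristq(Rm,q1,s.x.sum())
E
python3 - <<'E'
from kin import *
print(f.x.round(1),np.abs(f.fun).max().round(1)); print(proj("top",[(455,432.5,86)]),proj("scene",[(455,432.5,86)]))
# validate
s=sensors.observe(); R=Ro.from_rotvec(s["ee_rot"]).as_matrix(); print(ik(R,s["eef_pos"],280),s["joint_positions"])
for D in(200,300):
  for hd in(-60,-40,-20,0):
    for al in(45,60):
      t=toolR(hd,al); P=np.array([455,432.5,50])+19*t[:,2]; q1,x,e,w=ik(t,P,D); print(D,hd,al,round(q1,2),x.round(2),round(e,1),np.round(w,2).tolist())
E
```

```text
[450.2 612.7  39.  -69.7  53.3] 3.8
[[132.55001738 288.41251304]] [[263.08318417 364.63323441]]
(np.float64(0.5146741757899927), array([-0.08815628,  1.83021442]), np.float64(2.2737367544323206e-13), [(np.float64(-0.0006968533342102123), np.float64(1.4000095381407192), np.float64(0.597219433136214)), (np.float64(3.140895800255583), np.float64(-1.4000095381407192), np.float64(-2.544373220453579))]) [ 5.14127807e-01 -8.77020308e-02  1.82895296e+00 -6.97019811e-04
  1.40081636e+00  5.96672539e-01]
200 -60 45 0.87 [0.4  1.75] 0.0 [[-0.74, 1.38, -2.5], [2.4, -1.38, 0.64]]
200 -60 60 0.91 [0.47 1.72] 0.0 [[-0.93, 1.54, -2.42], [2.21, -1.54, 0.72]]
200 -40 45 0.88 [0.32 1.85] 0.0 [[-0.88, 1.16, -2.68], [2.26, -1.16, 0.46]]
200 -40 60 0.93 [0.38 1.85] 0.0 [[-1.12, 1.3, -2.53], [2.03, -1.3, 0.61]]
200 -20 45 0.87 [0.24 1.96] 0.0 [[-1.0, 0.91, -2.87], [2.15, -0.91, 0.27]]
200 -20 60 0.91 [0.29 1.98] 0.0 [[-1.31, 1.02, -2.6], [1.83, -1.02, 0.54]]
200 0 45 0.82 [0.16 2.05] 0.0 [[-1.07, 0.63, -3.08], [2.07, -0.63, 0.06]]
200 0 60 0.87 [0.19 2.09] 0.0 [[-1.56, 0.72, -2.63], [1.58, -0.72, 0.51]]
300 -60 45 0.96 [0.5  1.67] 0.0 [[-0.7, 1.42, -2.43], [2.44, -1.42, 0.71]]
300 -60 60 1.02 [0.62 1.61] 0.0 [[-0.87, 1.59, -2.34], [2.28, -1.59, 0.8]]
300 -40 45 0.99 [0.38 1.83] 0.0 [[-0.85, 1.2, -2.59], [2.29, -1.2, 0.55]]
300 -40 60 1.06 [0.49 1.8 ] 0.0 [[-1.06, 1.36, -2.42], [2.09, -1.36, 0.72]]
300 -20 45 0.98 [0.26 2.  ] 0.0 [[-1.0, 0.96, -2.74], [2.14, -0.96, 0.4]]
300 -20 60 1.06 [0.35 2.  ] 0.0 [[-1.28, 1.1, -2.47], [1.86, -1.1, 0.68]]
300 0 45 0.93 [0.13 2.15] 0.0 [[-1.14, 0.67, -2.92], [2.0, -0.67, 0.22]]
300 0 60 1.0 [0.21 2.19] 0.0 [[-1.58, 0.82, -2.46], [1.56, -0.82, 0.68]]
```

The orientation model fits. Plan: grasp the beaker tilted 50° with heading -40° so the handle points ahead, camera side down, then roll 180° about the tool for the pour.

Call:
move_arm(rows=[[[0, 0, -7, 30, -14, 0, -1], [0, 0, -14, 60, -28, 0, -1], [0, 0, -21, 90, -42, 0, -1], [0, 0, -28, 120, -56, 0, -1], [0, 0, -35, 150.9, -69.5, 0, -1]]], newtons=20)

```text
time: 34.18
eef_pos: [402.7, 476.9, 236.1]
ee_rot: [1.559, 2.727, -0.0]
force: [0.6, 0.0, 0.4]
grip_width: 95.4
finger_force: 0.0
```

Call:
move_arm(rows=[[[0, 0, -7, 0, 0, 0, -1], [0, 0, -14, 0, 0, 0, -1], [0, 0, -19.7, 0, 0, 0, -1], [0, 0, -19.7, 0, 0, 0, -1]]])

```text
time: 34.52
eef_pos: [403.1, 476.0, 235.8]
ee_rot: [1.075, 2.952, -0.001]
force: [0.1, 0.8, 0.8]
grip_width: 95.1
finger_force: 0.0
```

Call:
move_arm(rows=[[[0, -6, 0, 0, 0, 0, -1], [0, -12, 0, 0, 0, 0, -1], [0, -18, 0, 0, 0, 0, -1], [0, -24, 0, 0, 0, 0, -1], [0, -30, 0, 0, 0, 0, -1]]])

```text
time: 34.93
eef_pos: [403.4, 476.6, 237.4]
ee_rot: [0.908, 2.472, -0.24]
force: [-0.3, 0.0, -0.4]
grip_width: 95.0
finger_force: 0.0
```

Call:
move_arm(rows=[[[0, -7, 0, 0, 0, 0, -1], [0, -14, 0, 0, 0, 0, -1], [0, -20, 0, 0, 0, 0, -1], [0, -20, 0, 0, 0, 0, -1], [0, -20, 0, 0, 0, 0, -1]]])

```text
time: 35.35
eef_pos: [402.0, 476.7, 234.2]
ee_rot: [0.787, 2.159, -0.369]
force: [-0.1, 0.1, 0.3]
grip_width: 95.2
finger_force: 0.0
```

```bash
cat >> kin.py <<'E'
def togo(P,Rm,s=None):
    s=s or st(); R=Ro.from_rotvec(s["ee_rot"]).as_matrix()
    print("shift tool",(R.T@(np.array(P)-s["eef_pos"])).round(1),"turn",np.degrees(Ro.from_matrix(R.T@Rm).as_rotvec()).round(1))
E
python3 - <<'E'
from kin import *
T=toolR(-40,50,180); g=np.array([455,432.5,55])+19*T[:,2]
togo(g-110*T[:,2],T)
for D in(200,260,320): print(D,ik(Ro.from_rotvec(sensors.observe()["ee_rot"]).as_matrix(),sensors.observe()["eef_pos"],D))
E
```

```text
t 35.35 p [402.  476.7 234.2] x [-0.494  0.413 -0.765] z [ 0.584 -0.494 -0.644] q [ 1.13  0.21  1.69 -0.83  1.55  0.42] F [-0.1  0.1  0.3] w 95.2 ff 0.0
shift tool [92.8  0.5 77.2] turn [-0.1 -0.1  0. ]
200 (np.float64(1.027731977600131), array([0.14300455, 1.7183731 ]), np.float64(1.7053025658242404e-13), [(np.float64(-0.8592337669454191), np.float64(1.501887056925492), np.float64(0.3201623240162741)), (np.float64(2.2823588866443743), np.float64(-1.501887056925492), np.float64(-2.821430329573519))])
260 (np.float64(1.0974620067141574), array([0.18706164, 1.70595601]), np.float64(0.0), [(np.float64(-0.84187115523881), np.float64(1.5310106155323104), np.float64(0.38788258334872916)), (np.float64(2.2997214983509835), np.float64(-1.5310106155323104), np.float64(-2.7537100702410644))])
320 (np.float64(1.1646387612226718), array([0.23810252, 1.68413657]), np.float64(9.094947017729282e-13), [(np.float64(-0.8213447524888343), np.float64(1.5581973145961652), np.float64(0.45220293936582356)), (np.float64(2.3202479011009594), np.float64(-1.5581973145961652), np.float64(-2.689389714223969))])
```

Call:
move_arm(rows=[[[0, 0, 0, 23, 0, 19, -1], [0, 0, 0, 46, 0, 38, -1], [0, 0, 0, 69, 0, 57, -1], [0, 0, 0, 92.8, 0.5, 77.2, -1], [0, 0, 0, 92.8, 0.5, 77.2, -1]]])

```text
time: 35.77
eef_pos: [401.8, 474.2, 109.8]
ee_rot: [0.787, 2.16, -0.377]
force: [-0.8, -1.5, -0.5]
grip_width: 94.9
finger_force: 0.0
```

Call:
move_arm(rows=[[[0, 0, 0, 0, 0, 0, -1], [0, 0, 0, 0, 0, 10, -1], [0, 0, 0, 0, 0, 20, -1], [0, 0, 0, 0, 0, 30, -1], [0, 0, 0, 0, 0, 30, -1]]])

```text
time: 36.18
eef_pos: [420.7, 461.9, 95.6]
ee_rot: [0.788, 2.157, -0.368]
force: [0.6, -0.2, -0.7]
grip_width: 95.2
finger_force: 0.0
```

Run:
```python
from kin import *
T=toolR(-40,50,180); g=np.array([455,432.5,55])+19*T[:,2]
togo(g,T)
c=viewer.camera_info("wrist"); print("cam z",(-c["R"].T@c["t"]).round()); im=viewer.grab_frame("wrist")[:,:,::-1]; cv2.imwrite("pics/w10.png",im)
a=np.linspace(0,2*np.pi,12); print(proj("wrist",np.c_[455+36*np.cos(a),432.5+36*np.sin(a),a*0+86],c).round().tolist())
m=(im.min(2)>150)&(im.max(2).astype(int)-im.min(2)<30)
print(m.sum())
```

```text
t 36.18 p [420.7 461.9  95.6] x [-0.492  0.414 -0.766] z [ 0.585 -0.494 -0.643] q [ 1.1   0.36  1.78 -0.86  1.37  0.57] F [ 0.6 -0.2 -0.7] w 95.2 ff 0.0
shift tool [ 2.  -0.3 79.7] turn [-0.1 -0.  -0.1]
cam z [283. 579. 148.]
[[357.0, 308.0], [376.0, 302.0], [380.0, 294.0], [366.0, 285.0], [333.0, 281.0], [296.0, 282.0], [271.0, 289.0], [266.0, 298.0], [278.0, 305.0], [302.0, 310.0], [330.0, 311.0], [357.0, 308.0]]
8830
```

Call:
move_arm(rows=[[[0, 0, 0, 2, 0, 12, -1], [0, 0, 0, 2, 0, 24, -1], [0, 0, 0, 2, 0, 36, -1], [0, 0, 0, 2, 0, 48, -1], [0, 0, 0, 2, 0, 56, -1]]])

```text
time: 36.65
eef_pos: [452.0, 435.1, 56.6]
ee_rot: [0.785, 2.157, -0.369]
force: [0.3, 0.5, -0.5]
grip_width: 95.3
finger_force: 0.0
```

Call:
move_arm(rows=[[[0, 0, 0, 0, 0, 8, -1], [0, 0, 0, 0, 0, 16, -1], [0, 0, 0, 0, 0, 23, -1], [0, 0, 0, 0, 0, 23, -1], [0, 0, 0, 0, 0, 23, 0]]])

```text
time: 37.07
eef_pos: [465.1, 425.1, 43.2]
ee_rot: [0.786, 2.157, -0.367]
force: [0.2, 0.1, -0.1]
grip_width: 91.8
finger_force: 0.0
```

Call:
move_arm(rows=[[[0, 0, 0, 0, 0, 0, 1], [0, 0, 0, 0, 0, 0, 1], [0, 0, 0, 0, 0, 0, 1], [0, 0, 0, 0, 0, 0, 1], [0, 0, 0, 0, 0, 0, 1]]])

```text
time: 37.48
eef_pos: [464.9, 425.5, 43.9]
ee_rot: [0.785, 2.157, -0.366]
force: [-0.3, -0.4, 0.6]
grip_width: 66.9
finger_force: 19.8
```

Run:
```python
from kin import *
T=toolR(-40,50,180); g=np.array([455,432.5,55])+19*T[:,2]
togo(g,T)
```

```text
t 37.48 p [464.9 425.5  43.9] x [-0.492  0.413 -0.766] z [ 0.587 -0.492 -0.643] q [ 1.01  0.4   1.82 -0.92  1.26  0.6 ] F [-0.3 -0.4  0.6] w 66.9 ff 19.8
shift tool [-0.7 -1.1  2.6] turn [ 0.  0. -0.]
```

Call:
move_arm(rows=[[[0, 0, 0, -4, 0, -3, 1], [0, 0, 0, -15, 0, -13, 1], [0, 0, 0, -32, 0, -27, 1], [0, 0, 0, -55, 0, -46, 1], [0, 0, 0, -77, 0, -65, 1]]])

```text
time: 37.9
eef_pos: [464.5, 425.2, 145.7]
ee_rot: [0.785, 2.158, -0.367]
force: [0.5, 0.2, -1.6]
grip_width: 67.2
finger_force: 19.9
```

Run:
```python
from kin import *
st()
u=toolR(-40,50,180).T@[0,0,1]
lim=np.array([[-2.61,2.61],[-1.02,2.33],[.03,2.71],[-1.35,4.49],[.32,2.68],[-2.91,2.91]])
bay=np.array([486.7,-12.7])
for hd in(-60,-40,-20,0,20,40):
  for al in(70,80,90):
    for roll in(-30,0,30):
      T=toolR(hd,al,roll); ax=T@u; rim=np.r_[bay,75+36*np.sqrt(1-ax[2]**2)]; gp=rim-31*ax; P=gp+19*T[:,2]
      q1,x,e,w=ik(T,P,290)
      for ww in w:
        q=np.r_[q1,x,ww]; m=np.minimum(q-lim[:,0],lim[:,1]-q).min()
        if e<1 and m>.1: print(hd,al,roll,"tilt",np.degrees(np.arccos(ax[2])).round(),"gp",gp.round(),"q",q.round(2),"m",m.round(2))
```

```text
t 37.9 p [464.5 425.2 145.7] x [-0.493  0.413 -0.766] z [ 0.586 -0.493 -0.643] q [ 1.01  0.26  1.8  -0.89  1.36  0.47] F [ 0.5  0.2 -1.6] w 67.2 ff 19.9
40 70 -30 tilt 114.0 gp [499.  13. 120.] q [-0.62 -0.19  2.51  1.48  1.15 -1.22] m 0.2
40 70 0 tilt 120.0 gp [507.   5. 122.] q [-0.62 -0.16  2.49  1.47  1.16 -0.7 ] m 0.22
40 70 30 tilt 114.0 gp [514.  -5. 120.] q [-0.64 -0.13  2.46  1.47  1.16 -0.18] m 0.25
40 80 -30 tilt 123.0 gp [497.  11. 122.] q [-0.66 -0.06  2.52  1.62  1.3  -1.4 ] m 0.19
40 80 0 tilt 130.0 gp [505.   3. 123.] q [-0.67 -0.03  2.49  1.62  1.31 -0.88] m 0.22
40 80 30 tilt 123.0 gp [512.  -7. 122.] q [-0.68 -0.01  2.47  1.61  1.31 -0.36] m 0.24
40 90 -30 tilt 132.0 gp [494.   9. 123.] q [-0.68  0.1   2.5   1.73  1.47 -1.56] m 0.21
40 90 0 tilt 140.0 gp [502.   0. 122.] q [-0.69  0.12  2.48  1.73  1.48 -1.04] m 0.23
40 90 30 tilt 132.0 gp [510.  -9. 123.] q [-0.7   0.14  2.45  1.72  1.48 -0.51] m 0.26
```

Run:
```python
from kin import *
u=toolR(-40,50,180).T@[0,0,1]
lim=np.array([[-2.61,2.61],[-1.02,2.33],[.03,2.71],[-1.35,4.49],[.32,2.68],[-2.91,2.91]])
ex,ey=np.array([.9968,-.08]),np.array([.08,.9968]); aim=np.array([556.5,232.5])-50*ex-222*ey; print("aim",aim)
for hd in(60,85.4):
  for al in(0,20,40,60,80,90,95):
      T=toolR(hd,al,0); ax=T@u; rim=np.r_[aim,72+36*np.sqrt(1-ax[2]**2)]; gp=rim-31*ax; P=gp+19*T[:,2]
      q1,x,e,w=ik(T,P,290)
      for ww in w[:1]:
        q=np.r_[q1,x,ww]; m=np.minimum(q-lim[:,0],lim[:,1]-q).min()
        print(hd,al,"tilt",np.degrees(np.arccos(ax[2])).round(),"P",P.round(),"q",q.round(2),"m",m.round(2),round(e,1))
```

```text
aim [488.9     15.2104]
60 0 tilt 50.0 P [501.  36.  61.] q [-0.04 -0.06  2.11  0.    1.09  0.49] m 0.6 0.0
60 20 tilt 70.0 P [507.  46.  77.] q [-0.2  -0.16  2.2   0.39  1.02  0.13] m 0.51 0.0
60 40 tilt 90.0 P [511.  53.  93.] q [-0.38 -0.17  2.28  0.81  1.08 -0.27] m 0.43 0.0
60 60 tilt 110.0 P [512.  55. 107.] q [-0.53 -0.08  2.33  1.15  1.25 -0.62] m 0.38 0.0
60 80 tilt 130.0 P [510.  52. 116.] q [-0.62  0.13  2.33  1.39  1.49 -0.89] m 0.38 0.0
60 90 tilt 140.0 P [508.  49. 119.] q [-0.64  0.26  2.31  1.48  1.63 -1.  ] m 0.4 0.0
60 95 tilt 145.0 P [507.  47. 120.] q [-0.64  0.33  2.3   1.51  1.7  -1.05] m 0.41 0.0
85.4 0 tilt 50.0 P [491.  39.  61.] q [-0.03 -0.08  2.13  0.    1.09  0.05] m 0.58 0.0
85.4 20 tilt 70.0 P [492.  51.  77.] q [-0.21 -0.09  2.15  0.38  1.16 -0.29] m 0.56 0.0
85.4 40 tilt 90.0 P [492.  58.  93.] q [-0.37 -0.02  2.15  0.69  1.32 -0.57] m 0.56 0.0
85.4 60 tilt 110.0 P [493.  61. 107.] q [-0.49  0.12  2.13  0.92  1.52 -0.77] m 0.58 0.0
85.4 80 tilt 130.0 P [492.  58. 116.] q [-0.55  0.31  2.1   1.1   1.74 -0.92] m 0.61 0.0
85.4 90 tilt 140.0 P [492.  54. 119.] q [-0.57  0.42  2.07  1.17  1.86 -0.98] m 0.64 0.0
85.4 95 tilt 145.0 P [492.  52. 120.] q [-0.57  0.48  2.06  1.21  1.91 -1.01] m 0.65 0.0
```

Call:
move_arm(rows=[[[0, 0, 0, -18, 0, -15, 1], [0, 0, 0, -36, 0, -30, 1], [0, 0, 0, -53.6, 0, -45, 1], [0, 5, 0, -53.6, 0, -45, 1], [0, 10, 0, -53.6, 0, -45, 1]]])

```text
time: 38.32
eef_pos: [464.2, 427.0, 216.8]
ee_rot: [0.844, 2.323, -0.301]
force: [-0.1, -0.2, -0.3]
grip_width: 66.9
finger_force: 19.9
```

Call:
move_arm(rows=[[[0, 5, 0, 0, 0, 0, 1], [0, 10, 0, 0, 0, 0, 1], [0, 15, 0, 0, 0, 0, 1], [0, 20, 0, 0, 0, 0, 1], [0, 25, 0, 0, 0, 0, 1]]])

```text
time: 38.73
eef_pos: [464.6, 425.8, 216.4]
ee_rot: [0.989, 2.721, -0.125]
force: [0.8, -0.6, -1.4]
grip_width: 66.9
finger_force: 19.9
```

Call:
move_arm(rows=[[[0, 5, 0, 0, 0, 0, 1], [0, 10, 0, 0, 0, 0, 1], [0, 15, 0, 0, 0, 0, 1], [0, 15, 0, 0, 0, 0, 1], [0, 15, 0, 0, 0, 0, 1]]])

```text
time: 39.15
eef_pos: [465.5, 424.6, 215.1]
ee_rot: [1.076, 2.949, -0.0]
force: [-0.5, 0.5, -1.9]
grip_width: 67.3
finger_force: 19.8
```

Run:
```python
from kin import *
togo([492,58,215],toolR(85.4,0))
```

```text
t 39.15 p [465.5 424.6 215.1] x [-0.765  0.644 -0.002] z [ 0.002 -0.001 -1.   ] q [ 0.66  0.08  1.7  -0.    1.36 -0.22] F [-0.5  0.5 -1.9] w 67.3 ff 19.8
shift tool [-256.4 -263.4    0.5] turn [ 0.1  0.1 54.5]
```

Call:
move_arm(rows=[[[0, 0, 0, -20, -21, 0, 1], [0, 0, 0, -48, -49, 0, 1], [0, 0, 0, -76, -78, 0, 1], [0, 0, 0, -104, -107, 0, 1], [0, 0, 0, -132, -136, 0, 1]]])

```text
time: 39.57
eef_pos: [477.4, 235.6, 214.3]
ee_rot: [1.07, 2.952, -0.002]
force: [0.3, -0.4, -2.1]
grip_width: 66.9
finger_force: 19.8
```

Call:
move_arm(rows=[[[0, 0, 6, -28, -29, 0, 1], [0, 0, 12, -56, -58, 0, 1], [0, 0, 18, -84, -86, 0, 1], [0, 0, 24, -108, -111, 0, 1], [0, 0, 30, -124.4, -127.4, 0, 1]]])

```text
time: 39.98
eef_pos: [491.1, 57.0, 214.5]
ee_rot: [1.807, 2.567, -0.003]
force: [-0.7, 0.2, -2.4]
grip_width: 66.8
finger_force: 19.8
```

Call:
move_arm(rows=[[[0, 0, 6, 0, 0, 0, 1], [0, 0, 12, 0, 0, 0, 1], [0, 0, 18, 0, 0, 0, 1], [0, 0, 24.5, 0, 0, 0, 1], [0, 0, 24.5, 0, 0, 0, 1]]])

```text
time: 40.4
eef_pos: [491.3, 59.6, 214.4]
ee_rot: [2.306, 2.131, -0.002]
force: [0.1, 0.2, -1.4]
grip_width: 67.1
finger_force: 19.8
```

Call:
move_arm(rows=[[[0, 6, 0, 0, 0, 0, 1], [0, 12, 0, 0, 0, 0, 1], [0, 18, 0, 0, 0, 0, 1], [0, 24, 0, 0, 0, 0, 1], [0, 30, 0, 0, 0, 0, 1]]])

```text
time: 40.82
eef_pos: [491.8, 59.4, 215.3]
ee_rot: [-2.003, -1.862, -0.544]
force: [-0.3, 0.6, -1.5]
grip_width: 66.6
finger_force: 19.8
```

Run:
```python
from kin import *
togo([492,58,130],toolR(85.4,30))
```

```text
t 40.82 p [491.8  59.4 215.3] x [0.062 0.862 0.502] z [ 0.041  0.501 -0.865] q [-0.29 -0.22  2.05  0.52  1.45 -0.32] F [-0.3  0.6 -1.5] w 66.6 ff 19.8
shift tool [-44.  -0.  73.] turn [ 0.  -0.2  0.4]
```

Call:
move_arm(rows=[[[0, 2, 0, -8, 0, 14, 1], [0, 5, 0, -16, 0, 28, 1], [0, 8, 0, -24, 0, 42, 1], [0, 11, 0, -32.6, 0, 56.2, 1], [0, 14, 0, -32.6, 0, 56.2, 1]]])

```text
time: 41.23
eef_pos: [489.3, 59.9, 145.7]
ee_rot: [-1.845, -1.71, -0.743]
force: [-1.2, -0.5, -1.7]
grip_width: 67.0
finger_force: 19.8
```

Call:
move_arm(rows=[[[0, 7, 0, 0, 0, 0, 1], [0, 14, 0, 0, 0, 0, 1], [0, 21, 0, -3, 0, 3, 1], [0, 28, 0, -6, 0, 7, 1], [0, 35, 0, -10.4, 0, 10.8, 1]]])

```text
time: 41.65
eef_pos: [492.1, 58.8, 134.7]
ee_rot: [-1.407, -1.309, -1.169]
force: [0.4, 0.0, -0.4]
grip_width: 66.7
finger_force: 19.8
```

Call:
move_arm(rows=[[[0, 7, 0, -5, 0, 0, 1], [0, 13, 0, -10, 0, 0, 1], [0, 13, 0, -10, 0, 0, 1], [0, 13, 0, -10, 0, 0, 1], [0, 13, 0, -10, 0, 0, 1]]])

```text
time: 42.07
eef_pos: [493.3, 55.3, 126.2]
ee_rot: [-1.236, -1.15, -1.289]
force: [-1.4, -11.1, 6.5]
grip_width: 67.8
finger_force: 20.3
```

Run:
```python
from kin import *
st(); cv2.imwrite("pics/s11.png",viewer.grab_frame("scene")[:,:,::-1]); cv2.imwrite("pics/t11.png",viewer.grab_frame("top")[:,:,::-1]); st()
```

```text
t 42.07 p [493.3  55.3 126.2] x [-0.009 -0.036  0.999] z [0.078 0.996 0.036] q [-0.57  0.44  2.06  1.19  1.88 -0.99] F [ -1.4 -11.1   6.5] w 67.8 ff 20.3
t 42.17 p [493.3  55.5 126.5] x [-0.01  -0.035  0.999] z [0.078 0.996 0.035] q [-0.57  0.44  2.06  1.19  1.88 -0.99] F [ -0.5 -10.6   6.1] w 68.1 ff 20.2
```

Call:
move_arm(rows=[[[0, 0, 0, 5, 0, -4, 1], [0, 0, 0, 15, 0, -8, 1], [0, 0, 0, 25, 0, -8, 1], [0, 5, 0, 25, 0, -8, 1], [0, 0, 0, 25, 0, -8, 1]]])

```text
time: 42.58
eef_pos: [488.1, 50.4, 142.5]
ee_rot: [-1.241, -1.13, -1.275]
force: [-2.2, 1.6, -2.9]
grip_width: 68.5
finger_force: 19.8
```

Call:
move_arm(rows=[[[0, 7, 0, 0, 0, 0, 1], [0, 0, 0, 0, 0, 0, 1], [0, 7, 0, 0, 0, 0, 1], [0, 0, 0, 0, 0, 0, 1], [0, 0, 0, 0, 0, 0, 1]]])

```text
time: 43.0
eef_pos: [490.3, 48.9, 146.1]
ee_rot: [-1.241, -1.139, -1.279]
force: [0.4, -0.3, 1.5]
grip_width: 67.8
finger_force: 19.8
```

Run:
```python
from kin import *
st()
a=cv2.imread("pics/w8.png")
t=viewer.grab_frame("top")[:,:,::-1]; s=viewer.grab_frame("scene")[:,:,::-1]; w=viewer.grab_frame("wrist")[:,:,::-1]
cv2.imwrite("pics/t12.png",t);cv2.imwrite("pics/s12.png",s);cv2.imwrite("pics/w12.png",w)
# pale blobs inside tray polygon
def pale(im,n):
    ex,ey=np.array([.9968,-.08]),np.array([.08,.9968]);c=np.array([556.5,232.5])
    P=[np.r_[c+x*ex+y*ey,15] for x,y in((-2,-150),(-98,-150),(-98,-308),(-2,-308))]
    q=proj(n,P).astype(np.int32); m=np.zeros(im.shape[:2],np.uint8); cv2.fillPoly(m,[q],255)
    hsv=cv2.cvtColor(np.ascontiguousarray(im),cv2.COLOR_BGR2HSV); k=((hsv[...,1]<60)&(hsv[...,2]>60)).astype(np.uint8)*m
    N,_,S,C=cv2.connectedComponentsWithStats(k); print(n,q.tolist(),[(S[i,4],C[i].round().tolist()) for i in range(1,N) if S[i,4]>5])
pale(t,"top"); pale(s,"scene")
```

```text
t 43.0 p [490.3  48.9 146.1] x [ 0.004 -0.038  0.999] z [0.078 0.996 0.037] q [-0.58  0.4   2.07  1.19  1.91 -0.95] F [ 0.4 -0.3  1.5] w 67.8 ff 19.8
top [[259, 259], [255, 292], [309, 296], [312, 264]] [(np.int32(698), [273.0, 276.0]), (np.int32(179), [299.0, 280.0]), (np.int32(6), [308.0, 278.0])]
scene [[299, 284], [326, 297], [352, 266], [326, 255]] [(np.int32(281), [334.0, 265.0])]
```

Call:
move_arm(rows=[[[0, 0, 0, 20, 0, 0, 1], [0, 0, 0, 45, 0, 0, 1], [0, -7, 0, 70, 0, 0, 1], [0, -14, 0, 80, 0, 0, 1], [0, -21, 0, 80, 0, 0, 1]]])

```text
time: 43.57
eef_pos: [491.5, 44.5, 234.7]
ee_rot: [-1.521, -1.416, -1.086]
force: [0.8, 0.4, -0.7]
grip_width: 67.7
finger_force: 19.8
```

Call:
move_arm(rows=[[[0, -7, 0, 0, 0, 0, 1], [0, -14, 0, 0, 0, 0, 1], [0, -21, 0, 0, 0, 0, 1], [0, -28, 0, 0, 0, 0, 1], [0, -35, 0, 0, 0, 0, 1]]])

```text
time: 43.98
eef_pos: [490.6, 45.1, 233.7]
ee_rot: [-1.948, -1.805, -0.634]
force: [-0.5, 0.4, -1.0]
grip_width: 68.0
finger_force: 19.8
```

Call:
move_arm(rows=[[[0, -7, 0, 0, 0, 0, 1], [0, -14, 0, 0, 0, 0, 1], [0, -21, 0, 0, 0, 0, 1], [0, -28, 0, 0, 0, 0, 1], [0, -36, 0, 0, 0, 0, 1]]])

```text
time: 44.4
eef_pos: [490.6, 45.5, 234.4]
ee_rot: [2.307, 2.132, 0.022]
force: [-0.0, 0.7, -1.0]
grip_width: 67.9
finger_force: 19.8
```

Call:
move_arm(rows=[[[0, 0, 0, -30, 0, 0, 1], [0, 0, 0, -65, 0, 0, 1], [0, 0, 0, -100, 0, 0, 1], [0, 0, 0, -130, 0, 0, 1], [0, 0, 0, -130, 0, 0, 1]]])

```text
time: 44.82
eef_pos: [479.5, -87.1, 230.5]
ee_rot: [-2.307, -2.126, -0.02]
force: [-1.1, -0.2, -0.9]
grip_width: 68.0
finger_force: 19.8
```

Run:
```python
from kin import *
st(); np.save("w13.npy",viewer.camera_info("wrist"),allow_pickle=True)
t=viewer.grab_frame("top")[:,:,::-1]; s=viewer.grab_frame("scene")[:,:,::-1]; w=viewer.grab_frame("wrist")[:,:,::-1]
cv2.imwrite("pics/t13.png",t);cv2.imwrite("pics/s13.png",s);cv2.imwrite("pics/w13.png",w)
A=cv2.resize(w,(400,300)); B=cv2.resize(w[0:300,200:600],(400,300)); C=cv2.resize(s[200:350,220:420],(400,300),interpolation=cv2.INTER_CUBIC); D=cv2.resize(t[230:320,190:310],(400,300),interpolation=cv2.INTER_CUBIC)
cv2.imwrite("pics/m13.png",np.vstack([np.hstack([A,B]),np.hstack([C,D])]))
```

```text
t 44.82 p [479.5 -87.1 230.5] x [0.082 0.997 0.012] z [ 0.006  0.012 -1.   ] q [-0.3  -0.26  1.99  0.01  1.41 -0.22] F [-1.1 -0.2 -0.9] w 68.0 ff 19.8
```

View pics/m13.png

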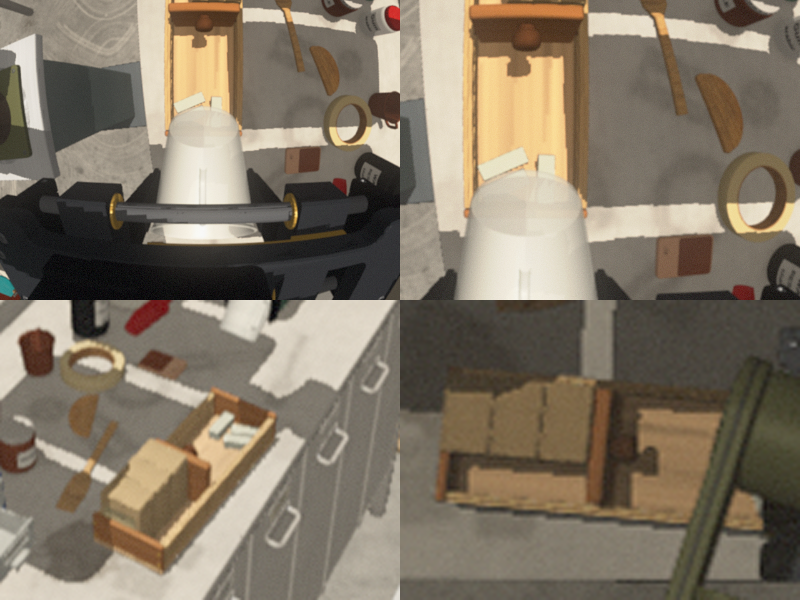

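The composite shows three pale posts on the tray floor behind the follower at its right end, the cartons in a tight row, and the beaker held with its foot ellipse at wrist pixels (270-382, 172-236). I check the beaker's angle in the grip and count the posts.

Run:
```python
from kin import *
c=np.load("w13.npy",allow_pickle=True).item(); s=sensors.observe(); R=Ro.from_rotvec(s["ee_rot"]).as_matrix(); P=s["eef_pos"]
u0=toolR(-40,50,180).T@[0,0,1]; a=np.linspace(0,2*np.pi,40)
for rot in(-20,-15,-10,-5,0,5,10,15,20):
    M=Ro.from_euler('y',rot,degrees=True).as_matrix(); u=M@u0; b=M@np.array([-.643,0,.766])
    f=np.array([0,0,-19])-55*u; Q=f+28*(np.cos(a)[:,None]*b+np.sin(a)[:,None]*np.array([0,1,0]))
    q=proj("wrist",P+Q@R.T,c); print(rot,q.min(0).round(),q.max(0).round())
w=cv2.imread("pics/w13.png"); print([(v,w[v,326].tolist()) for v in range(160,250,3)])
sc=cv2.imread("pics/s13.png"); hsv=cv2.cvtColor(sc,cv2.COLOR_BGR2HSV)
ex,ey=np.array([.9968,-.08]),np.array([.08,.9968]);o=np.array([556.5,232.5])
q=proj("scene",[np.r_[o+x*ex+y*ey,12] for x,y in((-2,-150),(-98,-150),(-98,-308),(-2,-308))]).astype(np.int32)
m=np.zeros(sc.shape[:2],np.uint8); cv2.fillPoly(m,[q],1)
x0,y0,x1,y1=q[:,0].min(),q[:,1].min(),q[:,0].max(),q[:,1].max()
for v in range(y0,y1): print(v,"".join("#" if m[v,x] and hsv[v,x,1]<70 and hsv[v,x,2]>90 else ("+" if m[v,x] and hsv[v,x,1]<70 else ".") for x in range(x0,x1)))
```

```text
-20 [277. 180.] [378. 255.]
-15 [276. 176.] [379. 247.]
-10 [275. 172.] [380. 239.]
-5 [274. 169.] [382. 231.]
0 [273. 167.] [383. 223.]
5 [272. 165.] [384. 216.]
10 [270. 165.] [386. 209.]
15 [269. 166.] [387. 202.]
20 [267. 168.] [389. 196.]
[(160, [197, 227, 231]), (163, [118, 154, 187]), (166, [148, 210, 247]), (169, [152, 207, 239]), (172, [183, 213, 228]), (175, [191, 215, 224]), (178, [188, 207, 218]), (181, [188, 210, 219]), (184, [189, 208, 218]), (187, [186, 208, 222]), (190, [183, 206, 218]), (193, [189, 213, 223]), (196, [188, 210, 223]), (199, [189, 209, 223]), (202, [185, 205, 216]), (205, [183, 203, 213]), (208, [187, 206, 219]), (211, [188, 211, 220]), (214, [191, 210, 221]), (217, [186, 206, 218]), (220, [196, 214, 224]), (223, [198, 218, 225]), (226, [197, 216, 224]), (229, [193, 210, 221]), (232, [194, 214, 222]), (235, [199, 218, 224]), (238, [219, 230, 237]), (241, [218, 230, 236]), (244, [219, 232, 237]), (247, [218, 230, 236])]
256 .....................................................
257 .....................................................
258 ...............
[... 1600 characters left out ...]
....
286 .....................................................
287 .....................................................
288 .....................................................
289 .....................................................
290 .....................................................
291 .....................................................
292 .....................................................
293 .....................................................
294 .....................................................
295 .....................................................
296 .....................................................
297 .....................................................
```

Call:
move_arm(rows=[[[0, 0, 0, 25, -3, 0, 1], [0, 0, 0, 60, -7, 0, 1], [0, 0, 0, 98, -11, 0, 1], [0, 0, 0, 137, -15, 0, 1], [0, 0, 0, 176, -20, 0, 1]]])

```text
time: 45.38
eef_pos: [473.5, 95.7, 231.1]
ee_rot: [-2.299, -2.127, -0.021]
force: [1.2, 0.2, -0.7]
grip_width: 68.1
finger_force: 19.8
```

Call:
move_arm(rows=[[[0, 0, 0, 35, -4, 0, 1], [0, 0, 0, 70, -8, 0, 1], [0, 0, 0, 105, -12, 0, 1], [0, 0, 0, 140, -16, 0, 1], [0, 0, 0, 175, -20, 0, 1]]])

```text
time: 45.8
eef_pos: [466.6, 272.0, 233.8]
ee_rot: [-2.297, -2.128, -0.02]
force: [0.3, -0.2, 0.1]
grip_width: 67.9
finger_force: 19.8
```

Call:
move_arm(rows=[[[0, 0, -7, 35, -4, 0, 1], [0, 0, -14, 70, -8, 0, 1], [0, 0, -21, 105, -12, 0, 1], [0, 0, -28, 135, -15, 0, 1], [0, 0, -35, 157, -17, 0, 1]]])

```text
time: 46.22
eef_pos: [461.3, 430.4, 235.9]
ee_rot: [-1.542, -2.729, -0.024]
force: [0.6, -0.5, -0.4]
grip_width: 68.1
finger_force: 19.8
```

Call:
move_arm(rows=[[[0, 0, -7, 0, 0, 0, 1], [0, 0, -14, 0, 0, 0, 1], [0, 0, -19.5, 0, 0, 0, 1], [0, 0, -19.5, 0, 0, 0, 1]]])

```text
time: 46.55
eef_pos: [462.0, 428.0, 235.8]
ee_rot: [-1.068, -2.95, -0.024]
force: [-0.3, -0.1, 0.1]
grip_width: 67.7
finger_force: 19.8
```

Call:
move_arm(rows=[[[0, -6, 0, 0, 0, 0, 1], [0, -12, 0, 0, 0, 0, 1], [0, -18, 0, 0, 0, 0, 1], [0, -24, 0, 0, 0, 0, 1], [0, -30, 0, 0, 0, 0, 1]]])

```text
time: 46.97
eef_pos: [462.8, 427.6, 236.9]
ee_rot: [0.91, 2.477, -0.219]
force: [-0.2, -0.7, -1.2]
grip_width: 67.8
finger_force: 19.8
```

Call:
move_arm(rows=[[[0, -6, 0, 0, 0, 0, 1], [0, -12, 0, 0, 0, 0, 1], [0, -12, 0, 0, 0, 0, 1], [0, -12, 0, 0, 0, 0, 1]]])

```text
time: 47.3
eef_pos: [461.8, 427.4, 233.7]
ee_rot: [0.839, 2.294, -0.302]
force: [0.6, -0.7, 0.1]
grip_width: 68.1
finger_force: 19.8
```

Run:
```python
from kin import *
togo([464.7,424.3,52],toolR(-40,42,180))
for n in("top","scene"): cv2.imwrite(f"pics/{n}14.png",viewer.grab_frame(n)[:,:,::-1])
t=cv2.imread("pics/top14.png"); hsv=cv2.cvtColor(t,cv2.COLOR_BGR2HSV)
for v in range(258,302): print(v,"".join("#" if hsv[v,x,1]<60 else "." for x in range(250,325)))
```

```text
t 47.3 p [461.8 427.4 233.7] x [-0.571  0.487 -0.661] z [ 0.512 -0.418 -0.751] q [ 0.97  0.12  1.74 -0.73  1.4   0.28] F [ 0.6 -0.7  0.1] w 68.1 ff 19.8
shift tool [116.9  -2.6 139.2] turn [ 0.5 -0.6 -0.4]
258 .....................................................#..#####.#############
259 ...................................................................########
260 ....................................................................#######
261 ....................................................................#######
262 ....................................................................#######
263 ...................................................................########
264 ...................................................................########
265 ...................................................................########
266 ...................................................................##.#####
267 ...................................................................########
268 ...................................................................########
269 ..........
[... 1925 characters left out ...]
.................................#####...#####....##########
294 ................................................###.....####....###########
295 #####...................................................#.......###########
296 ######.########..................................................##########
297 ###########################.....................................###########
298 ######################################...........................##########
299 #################################################................##########
300 #############################################################...###########
301 ###########################################################################
```

Three separate posts lie in the tray. Now I lower the beaker.

Call:
move_arm(rows=[[[0, 0, 0, 24, -1, 28, 1], [0, 0, 0, 48, -1, 57, 1], [0, 0, 0, 73, -2, 86, 1], [0, 0, 0, 97, -2.6, 116, 1], [0, 0, 0, 114, -2.6, 135, 1]]])

```text
time: 47.82
eef_pos: [466.7, 421.8, 55.6]
ee_rot: [0.845, 2.292, -0.305]
force: [0.5, -0.3, -0.5]
grip_width: 67.9
finger_force: 19.8
```

Call:
move_arm(rows=[[[0, 0, 0, 1, 0, 1, 1], [0, 0, 0, 2, 0, 2.3, 1], [0, 0, 0, 3, 0, 3.4, 1], [0, 0, 0, 3, 0, 3.4, 1]]])

```text
time: 48.15
eef_pos: [468.0, 425.1, 56.6]
ee_rot: [0.843, 2.289, -0.297]
force: [-0.6, -0.1, -0.7]
grip_width: 67.8
finger_force: 19.8
```

Run:
```python
from kin import *
togo([464.7,424.3,42],toolR(-40,42,180))
w=viewer.grab_frame("scene")[:,:,::-1]; cv2.imwrite("pics/s15.png",w)
# pale silhouette rows of beaker
g=cv2.absdiff(w,cv2.imread("pics/scene0.png")).max(2)
c=proj("scene",[(455,432.5,0),(455,432.5,86)]); print(c.round())
```

```text
t 48.15 p [468.  425.1  56.6] x [-0.566  0.491 -0.662] z [ 0.515 -0.416 -0.749] q [ 0.96  0.32  1.84 -0.8   1.18  0.49] F [-0.6 -0.1 -0.7] w 67.8 ff 19.8
shift tool [11.2 -3.   9.6] turn [ 0.7 -0.5 -0.7]
[[264. 385.]
 [263. 365.]]
```

Call:
move_arm(rows=[[[0, 0, 0, 2, 0, 2.2, 1], [0, 0, 0, 4, 0, 4.5, 1], [0, 0, 0, 6, 0, 6.7, 1], [0, 0, 0, 6, 0, 6.7, 1]]])

```text
time: 48.53
eef_pos: [466.2, 423.5, 43.9]
ee_rot: [0.84, 2.291, -0.304]
force: [-0.2, -0.3, -0.6]
grip_width: 68.2
finger_force: 19.8
```

Call:
move_arm(rows=[[[0, 0, 0, 1, 0, 1.1, 1], [0, 0, 0, 2, 0, 2.2, 1], [0, 0, 0, 2, 0, 2.2, 1]]])

```text
time: 48.78
eef_pos: [466.7, 423.9, 42.7]
ee_rot: [0.84, 2.289, -0.303]
force: [-2.1, 0.6, 3.5]
grip_width: 67.8
finger_force: 19.7
```

Call:
move_arm(rows=[[[0, 0, 0, 1, 0, 1.1, 1], [0, 0, 0, 2, 0, 2.2, 1], [0, 0, 0, 2, 0, 2.2, 1]]])

```text
time: 49.03
eef_pos: [467.4, 424.7, 42.1]
ee_rot: [0.84, 2.287, -0.302]
force: [-5.3, -1.0, 12.3]
grip_width: 67.7
finger_force: 19.5
```

Call:
move_arm(rows=[[[0, 0, 0, -1.4, 0, -1.5, 1], [0, 0, 0, -1.4, 0, -1.5, 0.2], [0, 0, 0, -1.4, 0, -1.5, -1], [0, 0, 0, -1.4, 0, -1.5, -1], [0, 0, 0, -1.4, 0, -1.5, -1]]])

```text
time: 49.45
eef_pos: [466.3, 423.4, 39.8]
ee_rot: [0.84, 2.291, -0.304]
force: [0.3, -0.6, 0.3]
grip_width: 82.9
finger_force: 0.0
```

Call:
move_arm(rows=[[[0, 0, 0, 0, 0, -5, -1], [0, 0, 0, 0, 0, -20, -1], [0, 0, 0, 0, 0, -45, -1], [0, 0, 0, 0, 0, -80, -1], [0, 0, 0, 0, 0, -120, -1]]])

```text
time: 49.87
eef_pos: [403.6, 473.5, 130.5]
ee_rot: [0.84, 2.291, -0.307]
force: [0.9, 1.1, -0.7]
grip_width: 94.7
finger_force: 0.0
```

Call:
move_arm(rows=[[[0, 0, 0, -20, 0, -22, -1], [0, 5, 0, -45, 0, -50, -1], [0, 10, 0, -70, 0, -78, -1], [0, 15, 0, -90, 0, -100, -1], [0, 15, 0, -90, 0, -100, -1]]])

```text
time: 50.28
eef_pos: [407.9, 474.8, 278.5]
ee_rot: [0.932, 2.527, -0.176]
force: [0.1, 1.2, 1.4]
grip_width: 94.9
finger_force: 0.0
```

Run:
```python
from kin import *
st()
a=cv2.imread("pics/scene0.png"); s=viewer.grab_frame("scene")[:,:,::-1]; cv2.imwrite("pics/s16.png",s)
cur=s[330:405,235:295]; old=a[330:405,235:295]
# compare beaker silhouettes by pale mask vs old
for im in(old,cur):
    k=cv2.cvtColor(np.ascontiguousarray(im),cv2.COLOR_BGR2GRAY); e=cv2.Canny(k,60,140)
    for v in range(8,70,3): print("".join("#" if x else "." for x in e[v]))
    print()
```

```text
t 50.28 p [407.9 474.8 278.5] x [-0.677  0.588 -0.444] z [ 0.358 -0.264 -0.896] q [ 0.98  0.06  1.66 -0.46  1.46  0.18] F [0.1 1.2 1.4] w 94.9 ff 0.0
..........###.................##............................
.................#########..................................
............................................................
............................................................
............................................................
............................................................
.....................#.###..................................
..................##...###..................................
................##......#...................................
................#.....#.....................................
................#......#..#...#.###.........................
.................#....#.....#.#......###..#.................
.................##...####.#..#..........#..###.............
.................#...####......#####..#..#......##..........
..................#.#.#........###....#.##........#.........
..................#.#.#............
[... 912 characters left out ...]
..........#..................
...............#.......#..#.##...........#..................
................#.......#.#....#..........#.................
.................###......#.....##....#...##................
................#.##...#..#########..##..#....##............
.................#......#######......##..#......##..........
..................###.......#...........#.........#.........
..................#..........#...........#........#.........
...................#..........#...........#.....##.........#
....................##.......#......##...#....##..........##
.......................##........#.....#.##.............##..
......................................................##....
```

Run:
```python
from kin import *
w=cv2.imread("pics/w13.png").astype(int); c=np.load("w13.npy",allow_pickle=True).item()
for u in(290,310,350): print(u,[(v,w[v,u].tolist()) for v in range(0,22)])
print(on("wrist",[(310,v) for v in(0,3,6,9,12,15,18)],94,c).round(1).tolist())
t=cv2.imread("pics/top14.png")
g=cv2.cvtColor(t,cv2.COLOR_BGR2GRAY)
for v in(264,268,272,276): print(v,g[v,200:262].tolist())
print(proj("top",[(522.8,213.8,98),(519.3,170.6,98),(515.7,127.9,98),(514,107,98),(513,107,94),(512,93,94)]).round(1).tolist())
```

```text
290 [(0, [150, 217, 250]), (1, [149, 220, 249]), (2, [151, 218, 250]), (3, [141, 205, 246]), (4, [104, 164, 222]), (5, [73, 130, 201]), (6, [69, 126, 202]), (7, [73, 131, 208]), (8, [75, 132, 206]), (9, [73, 131, 206]), (10, [76, 131, 205]), (11, [78, 134, 204]), (12, [69, 128, 199]), (13, [70, 126, 197]), (14, [71, 123, 195]), (15, [65, 116, 182]), (16, [57, 100, 159]), (17, [50, 84, 131]), (18, [43, 69, 105]), (19, [40, 61, 85]), (20, [42, 61, 87]), (21, [47, 64, 88])]
310 [(0, [56, 82, 103]), (1, [51, 72, 91]), (2, [41, 63, 86]), (3, [52, 84, 124]), (4, [63, 113, 177]), (5, [66, 125, 199]), (6, [65, 125, 201]), (7, [75, 133, 208]), (8, [66, 128, 208]), (9, [73, 131, 208]), (10, [66, 127, 203]), (11, [66, 122, 200]), (12, [76, 132, 207]), (13, [66, 124, 199]), (14, [69, 120, 191]), (15, [62, 110, 174]), (16, [53, 94, 150]), (17, [50, 81, 125]), (18, [41, 67, 97]), (19, [35, 54, 83]), (20, [38, 58, 79]), (21, [37, 57, 81])]
350 [(0, [56, 85, 110]), (1, [47, 77, 95]), (2, [41, 68, 85]), (3, [46, 76, 111]), (4, [59, 103, 165]), (5, [68, 123, 197]), (6, [66, 126, 201]), (7, [69, 129, 2
[... 953 characters left out ...]
, 81, 57, 49, 47, 46, 55, 65, 61, 59, 59, 85]
272 [109, 108, 96, 98, 104, 100, 102, 103, 106, 106, 102, 103, 102, 102, 103, 94, 88, 88, 94, 104, 104, 103, 101, 105, 103, 102, 105, 104, 104, 100, 95, 89, 94, 102, 102, 106, 103, 100, 105, 102, 102, 100, 97, 103, 104, 97, 78, 73, 89, 88, 87, 72, 42, 50, 52, 57, 52, 56, 58, 48, 39, 90]
276 [107, 99, 86, 83, 68, 34, 43, 46, 43, 59, 56, 62, 57, 58, 62, 67, 69, 79, 70, 80, 83, 81, 94, 100, 97, 99, 100, 98, 99, 102, 87, 78, 102, 105, 105, 103, 105, 104, 100, 106, 107, 105, 103, 102, 100, 90, 65, 78, 91, 87, 87, 65, 41, 43, 43, 48, 46, 54, 53, 50, 41, 55]
[[209.2, 264.6], [224.5, 265.9], [239.6, 267.3], [247.0, 267.9], [247.1, 268.4], [252.1, 268.7]]
```

Posts and beaker are fine. The follower gap reads about 1-2 mm, so I make sure of it with one more push on the knob.

Run:
```python
from kin import *
togo([407.9,474.8,278.5],toolR(140,0))
```

```text
t 50.33 p [406.7 474.  273.9] x [-0.678  0.585 -0.445] z [ 0.355 -0.269 -0.895] q [ 0.98  0.06  1.67 -0.46  1.46  0.18] F [-0.6 -0.4  0.2] w 95.1 ff 0.0
shift tool [-2.4  1.5 -3.9] turn [ 1.4 26.4 -0.4]
```

Call:
move_arm(rows=[[[0, 6, 0, 0, 0, 0, -1], [0, 12, 0, 0, 0, 0, -1], [0, 18, 0, 0, 0, 0, -1], [0, 24, 0, 0, 0, 0, -1], [0, 26, 0, 0, 0, 0, -1]]])

```text
time: 50.75
eef_pos: [405.1, 471.3, 264.8]
ee_rot: [1.074, 2.943, 0.013]
force: [0.1, 0.2, -0.1]
grip_width: 94.8
finger_force: 0.0
```

Call:
move_arm(rows=[[[0, 0, 7, 0, 0, 0, -1], [0, 0, 14, 0, 0, 0, -1], [0, 0, 21, 0, 0, 0, -1], [0, 0, 28, 0, 0, 0, -1], [0, 0, 35, 0, 0, 0, -1]]])

```text
time: 51.17
eef_pos: [403.6, 472.1, 263.5]
ee_rot: [1.914, 2.48, 0.013]
force: [0.7, -0.1, -0.9]
grip_width: 95.2
finger_force: 0.0
```

Call:
move_arm(rows=[[[0, 0, 7, 0, 0, 0, -1], [0, 0, 14, 0, 0, 0, -1], [0, 0, 20, 0, 0, 0, -1], [0, 0, 20, 0, 0, 0, -1]]])

```text
time: 51.5
eef_pos: [403.6, 472.2, 263.6]
ee_rot: [2.312, 2.116, 0.016]
force: [-0.6, -0.2, 0.2]
grip_width: 95.0
finger_force: 0.0
```

Run:
```python
from kin import *
togo([494.5,80,200],toolR(85.3,0))
```

```text
t 51.5 p [403.6 472.2 263.6] x [0.088 0.996 0.002] z [ 0.013  0.001 -1.   ] q [ 0.78  0.03  1.67 -0.01  1.43  0.87] F [-0.6 -0.2  0.2] w 95.0 ff 0.0
shift tool [-382.8  124.3   64.2] turn [ 0.7 -0.1 -0.4]
```

Call:
move_arm(rows=[[[0.7, 0, 0, -37, 12, 0, -1], [0.7, 0, 0, -75, 24, 0, -1], [0.7, 0, 0, -113, 36, 0, -1], [0.7, 0, 0, -151, 49, 0, -1], [0.7, 0, 0, -189, 61, 0, -1]]], newtons=15)

```text
time: 51.92
eef_pos: [448.2, 277.2, 264.1]
ee_rot: [-2.31, -2.126, -0.005]
force: [0.2, 0.9, 0.2]
grip_width: 95.0
finger_force: 0.0
```

Call:
move_arm(rows=[[[0, 0, 0, -38, 12, 10, -1], [0, 0, 0, -76, 24, 25, -1], [0, 0, 0, -114, 36, 40, -1], [0, 0, 0, -152, 48, 55, -1], [0, 0, 0, -185, 59, 64, -1]]])

```text
time: 52.33
eef_pos: [490.4, 87.8, 198.1]
ee_rot: [-2.31, -2.124, -0.004]
force: [0.6, 1.0, -0.7]
grip_width: 95.3
finger_force: 0.0
```

Call:
move_arm(rows=[[[0, 0, 0, -9, 3, 0, -1], [0, 0, 0, -9, 3, 0, -1], [0, 0, 0, -9, 3, 0, -1], [0, 0, 0, -9, 3, 0, -1]]])

```text
time: 52.67
eef_pos: [494.0, 81.5, 200.7]
ee_rot: [-2.313, -2.124, -0.009]
force: [-0.3, -0.3, -0.1]
grip_width: 95.0
finger_force: 0.0
```

Run:
```python
from kin import *
togo([494.5,80,62],toolR(85.3,0))
```

```text
t 52.67 p [494.   81.5 200.7] x [0.085 0.996 0.005] z [ 0.003  0.005 -1.   ] q [ 0.05 -0.21  1.99  0.01  1.35  0.14] F [-0.3 -0.3 -0.1] w 95.0 ff 0.0
shift tool [ -2.2   0.3 138.7] turn [ 0.1 -0.3 -0.2]
```

Call:
move_arm(rows=[[[0, 0, 0, -2.2, 0, 25, -1], [0, 0, 0, -2.2, 0, 60, -1], [0, 0, 0, -2.2, 0, 95, -1], [0, 0, 0, -2.2, 0, 125, -1], [0, 0, 0, -2.2, 0, 138, -1]]])

```text
time: 53.08
eef_pos: [491.0, 80.4, 58.2]
ee_rot: [-2.308, -2.123, -0.0]
force: [-0.6, -1.0, 0.2]
grip_width: 94.8
finger_force: 0.0
```

Call:
move_arm(rows=[[[0, 0, 0, 0, 0, 0, -1], [0, 0, 0, 0, 0, 0, 1], [0, 0, 0, 0, 0, 0, 1], [0, 0, 0, 0, 0, 0, 1], [0, 0, 0, 0, 0, 0, 1]]])

```text
time: 53.5
eef_pos: [495.5, 79.0, 64.2]
ee_rot: [2.315, 2.122, 0.012]
force: [0.7, 0.3, -0.6]
grip_width: 73.9
finger_force: 0.0
```

Call:
move_arm(rows=[[[0, 0, 0, 0, 0, 0, 1], [0, 0, 0, 0, 0, 0, 1], [0, 0, 0, 0, 0, 0, 1], [0, 0, 0, 0, 0, 0, 1], [0, 0, 0, 0, 0, 0, 1]]])

```text
time: 53.92
eef_pos: [494.0, 78.5, 62.2]
ee_rot: [-2.315, -2.121, -0.007]
force: [-0.4, 0.0, 0.6]
grip_width: 40.2
finger_force: 0.0
```

Call:
move_arm(rows=[[[0, 0, 0, 0, 0, 0, 1], [0, 0, 0, 0, 0, 0, 1], [0, 0, 0, 1, 0, 0, 1]]])

```text
time: 54.17
eef_pos: [494.3, 78.6, 62.1]
ee_rot: [2.316, 2.122, 0.005]
force: [0.5, -6.8, -0.7]
grip_width: 24.5
finger_force: 15.0
```

Call:
move_arm(rows=[[[0, 0, 0, 1, 0, 0, 1], [0, 0, 0, 2, 0, 0, 1], [0, 0, 0, 2, 0, 0, 1]]])

```text
time: 54.42
eef_pos: [494.3, 78.7, 62.1]
ee_rot: [2.313, 2.122, -0.0]
force: [-0.7, -12.0, -0.5]
grip_width: 25.0
finger_force: 15.0
```

Already snug: 12 N with no travel. Release and leave.

Call:
move_arm(rows=[[[0, 0, 0, -2.5, 0, 0, 1], [0, 0, 0, -2.5, 0, 0, 0], [0, 0, 0, -2.5, 0, 0, -1], [0, 0, 0, -2.5, 0, 0, -1], [0, 0, 0, -2.5, 0, 0, -1]]])

```text
time: 54.83
eef_pos: [494.0, 79.4, 62.1]
ee_rot: [-2.315, -2.121, -0.007]
force: [0.2, 0.0, 0.0]
grip_width: 46.0
finger_force: 0.0
```

Call:
move_arm(rows=[[[0, 0, 0, 0, 0, -10, -1], [0, 0, 0, 0, 0, -40, -1], [0, 0, 0, 0, 0, -80, -1], [0, 0, 0, 0, 0, -120, -1], [0, 0, 0, 0, 0, -150, -1]]])

```text
time: 55.25
eef_pos: [494.5, 78.7, 216.6]
ee_rot: [2.316, 2.122, 0.012]
force: [1.3, 0.1, 0.0]
grip_width: 79.4
finger_force: 0.0
```

Call:
move_arm(rows=[[[0, 0, 0, -30, 0, 0, -1], [0, 0, 0, -60, 0, 0, -1], [0, 0, 0, -80, 0, 0, -1], [0, 0, 0, -80, 0, 0, -1], [0, 0, 0, -80, 0, 0, -1]]])

```text
time: 55.67
eef_pos: [486.8, -1.6, 212.5]
ee_rot: [-2.317, -2.119, -0.009]
force: [0.3, 0.7, 0.0]
grip_width: 95.0
finger_force: 0.0
```

Run:
```python
from kin import *
st(); c=viewer.camera_info("wrist"); w=viewer.grab_frame("wrist")[:,:,::-1]; cv2.imwrite("pics/w17.png",w)
ex,ey=np.array([.9968,-.08]),np.array([.08,.9968]); A=np.array([522.8,213.8])
for y in(108,): pass
u,v=proj("wrist",[(515,107,96)],c)[0]; print(u,v)
g=cv2.cvtColor(np.ascontiguousarray(w),cv2.COLOR_BGR2HSV)
for uu in(int(u)-10,int(u)): print(uu,[(vv,w[vv,uu].tolist()) for vv in range(int(v)-14,int(v)+22,2)])
print(on("wrist",[(u,v+k) for k in range(-10,12,2)],96,c)[:,1].round(1))
```

```text
t 55.67 p [486.8  -1.6 212.5] x [0.089 0.996 0.005] z [ 0.003  0.005 -1.   ] q [-0.12 -0.25  2.01  0.01  1.38 -0.03] F [0.3 0.7 0. ] w 95.0 ff 0.0
350.5721206471764 94.69334189728136
340 [(80, [122, 189, 227]), (82, [123, 187, 228]), (84, [123, 187, 227]), (86, [122, 185, 228]), (88, [105, 156, 198]), (90, [65, 94, 115]), (92, [59, 91, 132]), (94, [73, 131, 207]), (96, [79, 145, 224]), (98, [77, 145, 224]), (100, [79, 145, 223]), (102, [74, 139, 220]), (104, [77, 140, 220]), (106, [72, 129, 202]), (108, [58, 99, 153]), (110, [38, 64, 98]), (112, [41, 69, 100]), (114, [40, 62, 98])]
350 [(80, [124, 187, 229]), (82, [130, 192, 231]), (84, [124, 185, 225]), (86, [122, 186, 228]), (88, [106, 161, 202]), (90, [59, 90, 111]), (92, [57, 99, 152]), (94, [75, 136, 213]), (96, [78, 143, 224]), (98, [78, 146, 225]), (100, [81, 145, 224]), (102, [78, 139, 220]), (104, [79, 142, 222]), (106, [70, 128, 203]), (108, [59, 102, 159]), (110, [38, 66, 98]), (112, [39, 61, 92]), (114, [42, 64, 95])]
[114.8 113.3 111.7 110.1 108.6 107.  105.4 103.9 102.3 100.8  99.2]
```

```bash
python3 -c "
from bench import workorder
print(workorder.finish_job())"
```

```text
the job is handed in; nothing more can be done
None
```

I handed the job in, but got no verdict back: the three cartons stand in a tight row from the far left corner with the follower snug against the last, all three posts lie in the tray behind the follower, the empty beaker is upright on the bench, and the arm never went near the rib, spatula or tile.

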